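# Load the reagent stations

### The arm

A 6-joint arm with a two-finger parallel gripper is mounted at the origin on the work surface. World frame = base frame: x ahead of the robot, y to its left, z up, the work surface at z = 0. Lengths are in m, angles in rad, forces in N, time in s.
With the tool pointing down it reaches from about 0.25 to 0.8 m from the base axis. Payload 8.5 kg.
Tool frame: the origin (TCP) lies midway between the tips of the shut fingers; the grasp point (between the pads) lies 19 mm behind it; z points along the fingers, y is the direction in which the jaws open and shut (so a half turn about z gives the same grasp; the last joint's range is limited). The gripper opens to 85 mm and grips with 20 to 120 N. Pads are 22 mm wide; open, the fingers measure 114 mm over their backs; the gripper's body (76 mm by 85 mm) begins 54 mm behind the grasp point. The pads swing forward as they close: fully open they stand 13 mm farther back than shut.
Start: joints at [1.306, 0.238, -0.013, 1.319, 0, 1.571], TCP at [0.137, 0.507, 0.231] pointing down, gripper open.
Joint ranges: [-2.66, 2.66], [-1.03, 1.9], [-1.14, 1.46], [-1.82, 2.27], [-1.45, 1.34], [-3.14, 3.14]. Speed limits (rad/s): [2.22, 2.22, 2.79, 3.14, 3.14, 3.14].

### API

Orientations are given as a 3x3 rotation matrix whose columns are the frame's x, y, z axes.
In Python, from workcell import bot gives the robot as it stands.
- The arm moves only by the tool move_arm, never from a script. Its argument "deltas" is a list of rows, each a list of 3 entries, a list of its own where there are three numbers: the turn, a rotation vector about the tool's x, y, z in rad, then the shift along the tool's x, y, z in cm, then the gripper command: -1 is fully open, 1 is shut, values between are in proportion. A call has 1 to 8 rows; each row shifts and turns the commanded pose from where the row before left it, along the tool's axes as they then stand; what a row does not reach is not made up. A row lasts 1/8 s, in which the tool goes at most 62.5 mm and 10.7 degrees, less where a joint would pass 70% of its speed; a pose out of reach is approached as far as the arm can. A call with a gripper value outside its range is refused whole. The fingers move at their own pace and stop on an object; the grip force is fixed at half the most. Time passes only in rows, so rows that do not move let the fingers close. It gives the time, the measured TCP pose, the force and the opening at its end, in the units of the state.
- bot.read_state(): the state, without advancing time (a new reading comes with each control period).
- bot.camera(name): name is "scene" or "top" or "wrist"; returns (picture, depth): 400x640x3 uint8, red, green, blue; 400x640 float32, m along the optical axis (not along the pixel's ray), 0 where there is no reading.
- bot.camera_model(name): a dict with "intrinsics" (3x3 intrinsics, pixels), "cam_to_world" (4x4, takes a point from camera to world coordinates). Camera axes: x right, y down, z forward; pixel columns grow to the right and rows downward; lengths in m; the calibration is good to about 2 mm. A picture is of the moment at which its call begins: read the wrist's pose just before it. camera_model takes no time and is no camera call; for the wrist camera it gives the pose at the moment of the call.
- bot.close_job(): hands the job in, once; it reports no verdict.
The state is a dict: "clock": time; "q": joint angles; "joint_velocities": joint speeds; "joint_torque": joint torques, N m; "tool_pos": TCP position; "eef_rot": TCP orientation; "wrist_force": force on the tool from outside, world axes, zero at the start; "ft_torque": the same for the moment, N m; "finger_gap": opening from 0.0 (shut) to 1.0 (fully open).
Only numpy, scipy, OpenCV 4.12 (cv2) and the standard library are available. Lean on these libraries where they do the work, as an engineer would, in place of code of your own. Each camera call takes 0.05 s, during which the arm holds its last target.

### The job

Set up the reagent stations for the next assay: stand the wide jar, the square bottle and the slim vial upright, each fully down in the blue holder whose well matches its shape and size, setting them down gently rather than dropping them, and release the small white stir bar into the funnel so that it ends in the well of the mixing cup. Leave the timer and the box of tips where they are.

Things in the scene. Friction and masses are not known exactly. Their poses are not given: they have to be found in the camera images.
- jar: Wide white plastic jar with a screw lid of the same diameter: round, 60 mm in diameter, 58 mm high, 0.10 to 0.17 kg. Origin: centre of its underside, z up its axis. Grip across the diameter, for instance 40 mm above its underside. On the bench, x 0.43 to 0.63, y -0.30 to 0.30, any yaw. 
- bottle: White plastic bottle with square body 44 x 44 mm and 52 mm high, a thin neck and a round grey screw cap 28 mm in diameter on top; 70 mm high in all, 0.09 to 0.15 kg. Origin: centre of its underside, z up, x and y square to its flat sides. Grip it on two facing flat sides, about 40 mm up. On the bench, x 0.43 to 0.63, y -0.30 to 0.30, any yaw. 
- vial: Slim amber glass vial: round, body 32 mm in diameter and straight up to 48 mm, grey cap 22 mm in diameter on top, 68 mm high in all, 0.05 to 0.08 kg. Origin: centre of its underside, z up its axis. On the bench, x 0.43 to 0.63, y -0.30 to 0.30, any yaw. 
- stir_bar: Small white magnetic stir bar, an eight-sided rod 30 mm long and 14 mm across, about 20 g, lying flat on the bench. Origin: its centre (7 mm above the bench), x along its length. Pinch it across its 14 mm width with the fingertips close to the bench. On the bench, x 0.43 to 0.63, y -0.30 to 0.30, any yaw. 
- jar_well: Blue plastic round holder for the jar, a dish 90 mm in outer diameter, 12 mm high, with a round well 76 mm wide and 8 mm deep (floor 4 mm above the bench, rim 7 mm thick). The largest round dish. Origin: centre of its underside. Fixed to the bench, at x 0.43 to 0.63, y -0.30 to 0.30. 
- bottle_well: Blue plastic square holder for the square bottle, 74 x 74 mm outside, 12 mm high, with a square well 60 x 60 mm and 8 mm deep (floor 4 mm above the bench, walls 7 mm thick). Origin: centre of its underside, x and y square to its walls; its yaw varies. The bottle goes in with its sides roughly parallel to the walls, any quarter turn. Fixed to the bench, at x 0.43 to 0.63, y -0.30 to 0.30. 
- vial_well: Blue plastic round holder for the slim vial, a dish 62 mm in outer diameter, 12 mm high, with a round well 48 mm wide and 8 mm deep (floor 4 mm above the bench, rim 7 mm thick). The smaller round dish. Origin: centre of its underside. Fixed to the bench, at x 0.43 to 0.63, y -0.30 to 0.30. 
- mixing_cup: Blue plastic mixing cup with a funnel mouth, 75 mm high: a funnel 92 mm wide inside at the top rim (100 mm outside) narrows between 75 and 44 mm above the bench to a round well 36 mm wide, floor 6 mm up. A bar let go just above the rim's middle slides down into the well. Origin: centre of its underside, on the axis. Fixed to the bench, at x 0.43 to 0.63, y -0.30 to 0.30. 
- timer: Bystander: white countdown timer standing upright, 22 x 65 x 60 mm high, off to the robot's right (y about -0.45). Origin: centre of its underside. Not to be disturbed.
- tip_box: Bystander: white box of yellow pipette tips, 85 (x) x 122 (y) x 64 mm high, beyond the work (x about 0.76). Origin: centre of its underside. Not to be disturbed. (A black tube rack also stands well to the left, beyond y = 0.48, out of the way.)
Things that resemble listed ones, but are neither listed nor needed, are in the scene too. Leave any brown or turquoise look-alike of the jar alone. What is shaped like the bottle but yellow is not meant.

How it is judged:
By the outcome, as a careful person would: the job done as asked, in the order asked, and still so for the second after the job is handed in, with the robot touching nothing.
It also fails if it takes over 115 s, if anything falls off the work surface, if the arm or the gripper's body presses on something with over 40 N, if the wrist force passes 120 N, or if a joint passes its speed limit or range.

## Working session

There is one attempt and no reset: what is moved stays moved. The work goes in short steps, Python scripts to look and compute and a tool call to move; the robot and the scene stay as the last step left them, time stands still between calls to the robot, and variables do not carry over. Pictures are saved under pics/ and viewed, and the job is handed in when it is done.

Besides the shell and the picture viewer there is one more tool, called after "Emit:" as a command line: name --argument value ..., lists and objects as JSON in quotes. move_arm: Moves the arm, as the interface text tells. Its arguments: {"type":"object","properties":{"deltas":{"type":"array"}},"required":["deltas"]}

```bash
mkdir -p pics; ls; python3 - <<'E'
from workcell import bot
import cv2,numpy as np
s=bot.read_state()
for k,v in s.items(): print(k,np.round(v,3).tolist())
for n in ["scene","top"]:
    p,d=bot.camera(n); m=bot.camera_model(n)
    print(n,np.round(m["intrinsics"],1).tolist(),np.round(m["cam_to_world"],3).tolist())
    cv2.imwrite(f"pics/{n}0.png",p[:,:,::-1]); np.savez(f"{n}0.npz",p=p,d=d,K=m["intrinsics"],T=m["cam_to_world"])
E
```

```text
pics
clock 0.0
q [1.306, 0.239, -0.014, 1.319, -0.0, 1.571]
joint_velocities [-0.001, -0.0, -0.0, -0.0, -0.001, 0.001]
joint_torque [-0.002, -53.879, 34.644, 0.018, -0.0, 0.0]
tool_pos [0.137, 0.506, 0.231]
eef_rot [[-0.965, 0.262, -0.0], [0.262, 0.965, -0.001], [-0.0, -0.001, -1.0]]
wrist_force [0.952, 0.502, -0.323]
ft_torque [0.01, -0.054, 0.054]
finger_gap 1.001
scene [[435.3, 0.0, 314.8], [0.0, 435.3, 202.5], [0.0, 0.0, 1.0]] [[0.727, 0.478, -0.493, 1.162], [0.686, -0.487, 0.54, -0.665], [0.018, -0.731, -0.682, 0.851], [0.0, 0.0, 0.0, 1.0]]
top [[423.5, 0.0, 313.0], [0.0, 423.5, 197.1], [0.0, 0.0, 1.0]] [[0.015, -0.985, 0.173, 0.367], [-1.0, -0.018, -0.019, -0.026], [0.022, -0.172, -0.985, 1.089], [0.0, 0.0, 0.0, 1.0]]
```

View pics/top0.png

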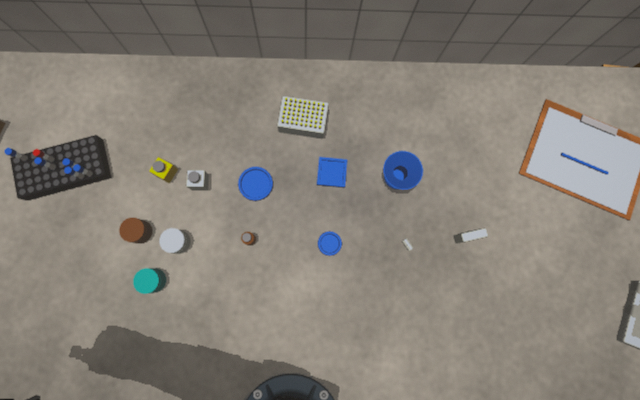

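View pics/scene0.png

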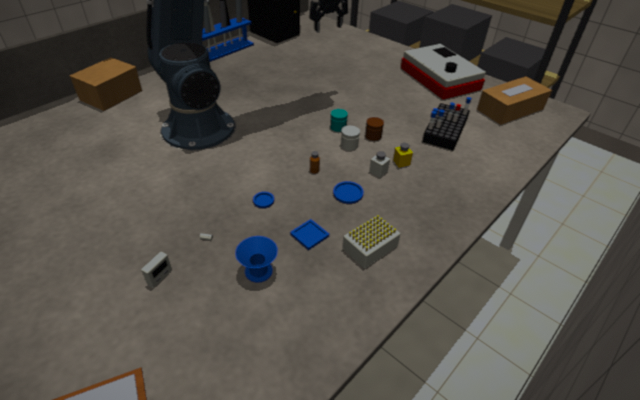

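```bash
cat > h.py <<'E'
import numpy as np,cv2
def pts(d,K,T):
    v,u=np.mgrid[0:d.shape[0],0:d.shape[1]]
    X=np.stack([(u-K[0,2])/K[0,0]*d,(v-K[1,2])/K[1,1]*d,d,np.ones_like(d)],-1)
    W=X@T.T
    W[d==0]=np.nan
    return W[...,:3]
def ray(uv,K,T,z):
    uv=np.atleast_2d(uv).astype(float)
    r=np.c_[(uv[:,0]-K[0,2])/K[0,0],(uv[:,1]-K[1,2])/K[1,1],np.ones(len(uv))]@T[:3,:3].T
    o=T[:3,3]; return o+r*((z-o[2])/r[:,2])[:,None]
E
python3 - <<'E'
from h import *
D=np.load("top0.npz");p,d,K,T=[D[k] for k in "pdKT"]
W=pts(d,K,T)
hsv=cv2.cvtColor(p,cv2.COLOR_RGB2HSV)
im=cv2.resize(p[140:300,110:350],None,fx=3.3,fy=3.3,interpolation=cv2.INTER_CUBIC);cv2.imwrite("pics/c1.png",im[:,:,::-1])
im=cv2.resize(p[140:300,300:500],None,fx=3.5,fy=3.5,interpolation=cv2.INTER_CUBIC);cv2.imwrite("pics/c2.png",im[:,:,::-1])
for n,(u,v,r) in dict(jar=(172,240,16),bottle=(196,179,16),yellow=(162,169,16),brown=(134,230,17),turq=(147,280,17),vial=(248,238,12),bar=(407,244,9),timer=(472,236,20),jw=(256,184,20),bw=(332,172,20),vw=(329,243,15),cup=(402,172,24)).items():
    w=W[v-r:v+r,u-r:u+r].reshape(-1,3);h=hsv[v-r:v+r,u-r:u+r].reshape(-1,3)
    z=w[:,2];mx=np.nanmax(z)
    print(n,"zmax %.4f"%mx,"floorz %.4f"%np.nanpercentile(z,5),end=" ")
    s=w[z>mx-0.006]; print("top",len(s),np.round(np.nanmean(s,0),4),"range",np.round(s.min(0),3)[:2],np.round(s.max(0),3)[:2])
E
```

```text
jar zmax 0.0631 floorz -0.0029 top 282 [0.436  0.2923 0.0587] range [0.408 0.264] [0.463 0.322]
bottle zmax 0.0742 floorz -0.0032 top 76 [0.5909 0.2476 0.0705] range [0.578 0.234] [0.603 0.262]
yellow zmax 0.0741 floorz -0.0035 top 74 [0.6157 0.3357 0.0702] range [0.603 0.323] [0.629 0.349]
brown zmax 0.0632 floorz -0.0029 top 277 [0.4607 0.3919 0.0588] range [0.432 0.361] [0.488 0.419]
turq zmax 0.0627 floorz -0.0029 top 340 [0.3386 0.3474 0.0585] range [0.311 0.318] [0.367 0.376]
vial zmax 0.0730 floorz -0.0037 top 37 [0.4454 0.1127 0.0689] range [0.436 0.104] [0.456 0.123]
bar zmax 0.0163 floorz -0.0035 top 56 [ 0.4377 -0.2899  0.0128] range [ 0.424 -0.303] [ 0.452 -0.278]
timer zmax 0.0640 floorz -0.0038 top 167 [ 0.46   -0.4419  0.0601] range [ 0.446 -0.474] [ 0.476 -0.41 ]
jw zmax 0.0174 floorz -0.0031 top 127 [0.5874 0.1017 0.013 ] range [0.545 0.06 ] [0.633 0.146]
bw zmax 0.0161 floorz -0.0034 top 216 [ 0.6232 -0.0961  0.0121] range [ 0.584 -0.135] [ 0.663 -0.056]
vw zmax 0.0176 floorz -0.0031 top 80 [ 0.4385 -0.091   0.013 ] range [ 0.411 -0.119] [ 0.467 -0.061]
cup zmax 0.0782 floorz -0.0031 top 206 [ 0.6196 -0.2679  0.0743] range [ 0.569 -0.316] [ 0.666 -0.219]
```

View pics/c1.png

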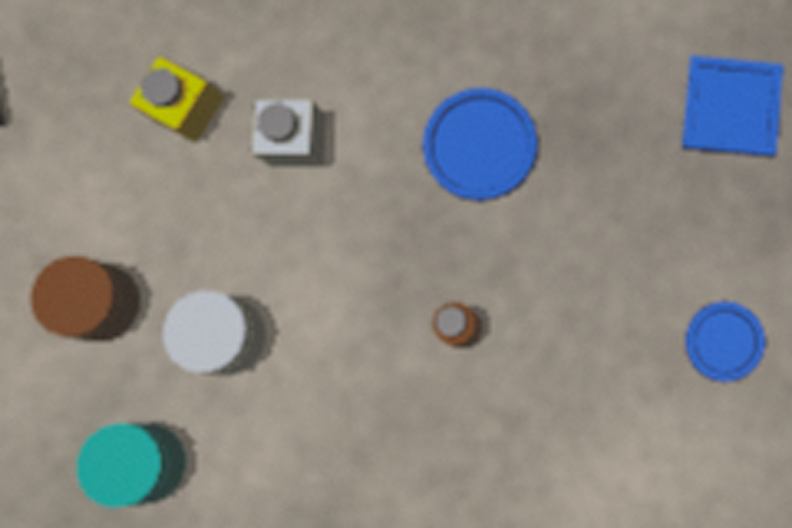

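View pics/c2.png

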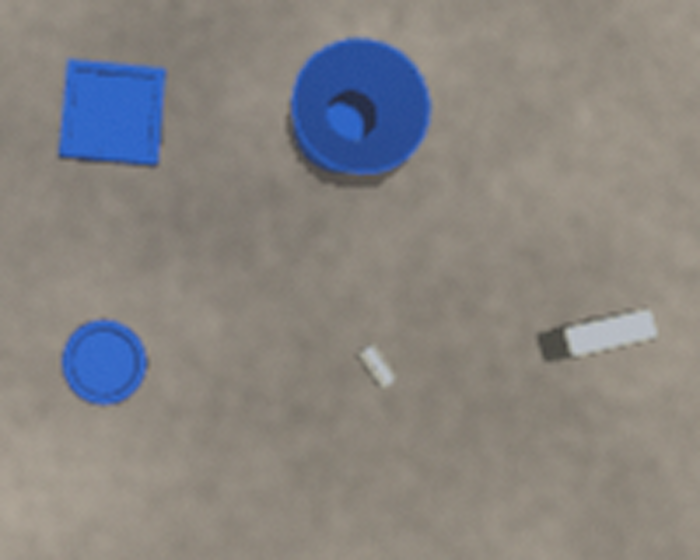

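The top picture shows these look-alikes:
- **Jar:** white (172,240), brown (134,230) or turquoise (147,280). I choose the white one.
- **Bottle:** white (196,179) or yellow (162,169). I choose the white one.
- **Stir bar:** small rod (407,244) or the timer (472,236). I choose the rod.
- **Wells:** large dish (256,184), square (332,172), small dish (329,243), funnel (402,172).
- **Vial:** amber (248,238), with nothing similar near it.

The crops confirm these choices.

```bash
python3 - <<'E'
from h import *
D=np.load("top0.npz");p,d,K,T=[D[k] for k in "pdKT"]
W=pts(d,K,T); hsv=cv2.cvtColor(p,cv2.COLOR_RGB2HSV)
H,S,V=[hsv[...,i] for i in range(3)]
blue=((H>100)&(H<125)&(S>140)).astype(np.uint8)
def big(m,u,v,r):
    mm=np.zeros_like(m);mm[v-r:v+r,u-r:u+r]=m[v-r:v+r,u-r:u+r]
    c=cv2.findContours(mm,cv2.RETR_EXTERNAL,cv2.CHAIN_APPROX_NONE)[0]
    return max(c,key=cv2.contourArea)[:,0]
for n,u,v,r,z in [("jw",256,184,24,.011),("vw",329,243,20,.011),("bw",332,172,24,.011)]:
    w=ray(big(blue,u,v,r),K,T,z)[:,:2].astype(np.float32)
    print(n,cv2.fitEllipse(w*1000),cv2.minAreaRect(w*1000))
white=((S<60)&(V>135)).astype(np.uint8)
for n,u,v,r,z in [("jar",172,240,18,.058),("bar",407,244,12,.012),("bottle",196,179,16,.052)]:
    c=big(white,u,v,r);w=ray(c,K,T,z)[:,:2].astype(np.float32)
    print(n,len(c),cv2.minAreaRect(w*1000))
# bottle top via depth
b=W[160:198,178:216].reshape(-1,3);s=b[(b[:,2]>.046)&(b[:,2]<.078)][:,:2].astype(np.float32)*1000
s2=b[(b[:,2]>.046)&(b[:,2]<.058)][:,:2].astype(np.float32)*1000
print("bot depth",cv2.minAreaRect(s2),len(s2))
# cup rim
c=W[145:200,375:430].reshape(-1,3);s=c[(c[:,2]>.070)][:,:2].astype(np.float32)*1000
print("cup",cv2.minEnclosingCircle(s),cv2.fitEllipse(cv2.convexHull(s)))
t=W[225:250,235:260].reshape(-1,3);s=t[t[:,2]>.06][:,:2];print("vial cap",cv2.minEnclosingCircle(s.astype(np.float32)*1000),s.mean(0))
E
```

```text
jw ((590.3621826171875, 103.81365966796875), (85.0038833618164, 85.96092987060547), 131.27406311035156) ((590.7409057617188, 103.077392578125), (84.74602508544922, 85.64371490478516), 1.164157509803772)
vw ((438.64495849609375, -89.63462829589844), (56.6278076171875, 57.34577178955078), 166.95623779296875) ((438.73602294921875, -90.31500244140625), (55.672760009765625, 58.49047088623047), 0.9002905488014221)
bw ((624.3299560546875, -94.30400848388672), (82.88866424560547, 84.30567169189453), 78.9379653930664) ((624.5906372070312, -94.55110168457031), (72.75516510009766, 73.6822280883789), 85.80916595458984)
jar 176 ((437.95489501953125, 294.4122009277344), (84.33137512207031, 88.45589447021484), 0.9952767491340637)
bar 133 ((440.6279296875, -287.1703186035156), (58.37800598144531, 59.8072624206543), 0.8973768353462219)
bottle 171 ((590.7431640625, 247.78887939453125), (81.8669662475586, 77.20425415039062), 3.216165781021118)
bot depth ((591.1988525390625, 248.3787078857422), (44.861351013183594, 43.96995544433594), 0.8176418542861938) 203
cup ((617.5537109375, -267.4668884277344), 50.07684326171875) ((617.0774536132812, -267.5679931640625), (97.03390502929688, 98.84600067138672), 45.02314376831055)
vial cap ((445.09393310546875, 112.63191223144531), 10.650943756103516) [0.44507953 0.11238671]
```

```bash
cat >> h.py <<'E'
def plan(bot,xyz,jaw):
    s=bot.read_state();R=np.array(s["eef_rot"]);p=np.array(s["tool_pos"])
    psi=np.degrees(np.arctan2(R[1,1],R[0,1]))
    dl=(jaw-psi+90)%180-90
    a=np.radians(jaw if abs((jaw-psi+180)%360-180)<90.01 else jaw+180)
    # ideal down orientation target
    Rt=np.array([[-np.sin(a),np.cos(a),0],[np.cos(a),np.sin(a),0],[0,0,-1.]])
    Rt[:,0]=np.cross(Rt[:,1],Rt[:,2])
    rv=cv2.Rodrigues(R.T@Rt)[0].ravel()
    print("t %.2f pos"%s["clock"],np.round(p,4),"jaw %.1f"%psi,"F",np.round(s["wrist_force"],1),"gap %.3f"%s["finger_gap"],"q6 %.2f"%s["q"][5])
    print("turn rad",np.round(rv,4),"shift after turn cm",np.round(Rt.T@(np.array(xyz)-p)*100,2),"shift no turn cm",np.round(R.T@(np.array(xyz)-p)*100,2))
E
python3 -c "
from h import *
from workcell import bot
plan(bot,[.436,.2925,.20],20)"
```

```text
t 0.10 pos [0.1373 0.5064 0.2307] jaw 74.8 F [-0.1  0.6  1. ] gap 0.995 q6 1.57
turn rad [-1.20e-03  6.00e-04  9.57e-01] shift after turn cm [-30.31  20.76   3.07] shift no turn cm [-34.43 -12.82   3.09]
```

Emit:
move_arm --deltas '[[[0,0,0.16],[0,0,0],-1],[[0,0,0.16],[0,0,0],-1],[[0,0,0.16],[0,0,0],-1],[[0,0,0.16],[0,0,0],-1],[[0,0,0.16],[0,0,0],-1],[[0,0,0.157],[0,0,0],-1],[[0,0,0],[-3,2,0.3],-1],[[0,0,0],[-3,2,0.3],-1]]'

```text
clock: 1.1
tool_pos: [0.1958, 0.4634, 0.2248]
eef_rot: [[-0.343, 0.939, -0.0], [0.939, 0.343, -0.001], [-0.001, -0.001, -1.0]]
wrist_force: [-0.9, -0.4, 0.7]
finger_gap: 1.002
```

Emit:
move_arm --deltas '[[[0,0,0],[-3.5,2.4,0.4],-1],[[0,0,0],[-3.5,2.4,0.4],-1],[[0,0,0],[-3.5,2.4,0.4],-1],[[0,0,0],[-3.5,2.4,0.4],-1],[[0,0,0],[-3.5,2.4,0.4],-1],[[0,0,0],[-3.5,2.4,0.4],-1],[[0,0,0],[-3.3,2.4,0],-1],[[0,0,0],[0,0,0],-1]]'

```text
clock: 2.1
tool_pos: [0.4381, 0.2915, 0.2007]
eef_rot: [[-0.339, 0.941, -0.0], [0.941, 0.339, -0.001], [-0.001, -0.001, -1.0]]
wrist_force: [-0.8, 1.6, 0.7]
finger_gap: 1.003
```

```bash
python3 -c "
from h import *
from workcell import bot
plan(bot,[.436,.2925,.02],20)
m=bot.camera_model('wrist');p,d=bot.camera('wrist')
print(np.round(m['intrinsics'],1).tolist(),np.round(m['cam_to_world'],3).tolist())
cv2.imwrite('pics/w1.png',p[:,:,::-1]);np.savez('w1.npz',p=p,d=d,K=m['intrinsics'],T=m['cam_to_world'])
W=pts(d,np.array(m['intrinsics']),np.array(m['cam_to_world']))
for n,c in dict(jar=(.436,.2925),):pass
" 2>&1 | grep -v Syntax; python3 - <<'E'
from h import *
D=np.load("w1.npz");p,d,K,T=[D[k] for k in "pdKT"];W=pts(d,K,T).reshape(-1,3)
s=W[(abs(W[:,0]-.436)<.045)&(abs(W[:,1]-.2925)<.045)&(W[:,2]>.05)&(W[:,2]<.066)]
print(len(s),s.min(0),s.max(0),cv2.minEnclosingCircle(s[:,:2].astype(np.float32)))
E
```

```text
Traceback (most recent call last):
ValueError: too many values to unpack (expected 2)
t 2.10 pos [0.4381 0.2915 0.2007] jaw 19.8 F [-0.8  1.6  0.7] gap 1.003 q6 1.81
turn rad [-0.0006  0.0006 -0.0034] shift after turn cm [ 0.17 -0.17 18.07] shift no turn cm [ 0.18 -0.16 18.07]
[[315.8, 0.0, 318.0], [0.0, 315.8, 201.7], [0.0, 0.0, 1.0]] [[0.941, 0.325, 0.096, 0.414], [0.339, -0.902, -0.266, 0.36], [-0.0, 0.282, -0.959, 0.343], [0.0, 0.0, 0.0, 1.0]]
3183 [0.4082395  0.2660201  0.05043209] [0.46709669 0.32548233 0.06002523] ((0.43766626715660095, 0.29567277431488037), 0.030037058517336845)
```

View pics/w1.png

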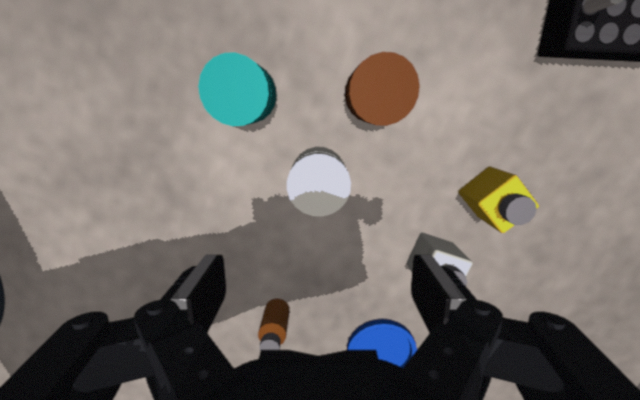

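The wrist view shows the white jar at (319,186), with the turquoise (235,90) and brown (384,88) jars clear of where the fingers will come down.

Emit:
move_arm --deltas '[[[0,0,0],[0.27,0,3],-1],[[0,0,0],[0,0,4],-1],[[0,0,0],[0,0,4],-1],[[0,0,0],[0,0,3],-1],[[0,0,0],[0,0,2.5],-1],[[0,0,0],[0,0,1.5],-1],[[0,0,0],[0,0,0.7],-1],[[0,0,0],[0,0,0],-1]]'

```text
clock: 3.15
tool_pos: [0.4354, 0.2958, 0.0144]
eef_rot: [[-0.342, 0.94, -0.0], [0.94, 0.342, -0.0], [-0.0, -0.0, -1.0]]
wrist_force: [-0.3, 0.8, 0.2]
finger_gap: 1.004
```

Emit:
move_arm --deltas '[[[0,0,0],[0,0,0],0],[[0,0,0],[0,0,0],0],[[0,0,0],[0,0,0],1],[[0,0,0],[0,0,0],1],[[0,0,0],[0,0,0],1],[[0,0,0],[0,0,0],1],[[0,0,0],[0,0,0],1]]'

```text
clock: 4.03
tool_pos: [0.436, 0.2959, 0.0154]
eef_rot: [[-0.342, 0.94, 0.001], [0.94, 0.342, 0.001], [0.001, 0.002, -1.0]]
wrist_force: [-1.7, -0.1, 6.8]
finger_gap: 0.687
```

Emit:
move_arm --deltas '[[[0,0,0],[0,0,-0.5],1],[[0,0,0],[0,0,-1.5],1],[[0,0,0],[0,0,-3],1],[[0,0,0],[0,0,-3],1],[[0,0,0],[0,0,-2],1],[[0,0,0],[0,0,0],1]]'

```text
clock: 4.78
tool_pos: [0.4365, 0.2963, 0.1165]
eef_rot: [[-0.342, 0.94, 0.003], [0.94, 0.342, 0.002], [0.001, 0.004, -1.0]]
wrist_force: [-0.6, -0.4, -1.0]
finger_gap: 0.684
```

```bash
python3 -c "
from h import *
from workcell import bot
plan(bot,[.590,.1034,.10],20)"
```

```text
t 4.78 pos [0.4365 0.2963 0.1165] jaw 20.0 F [-0.6 -0.4 -1. ] gap 0.684 q6 1.82
turn rad [ 0.0037 -0.0008 -0.0001] shift after turn cm [-23.37   7.82   1.65] shift no turn cm [-23.37   7.82   1.66]
```

Emit:
move_arm --deltas '[[[0,0,0],[-1.5,0.5,0],1],[[0,0,0],[-3.5,1.2,0],1],[[0,0,0],[-4,1.3,0],1],[[0,0,0],[-4.5,1.5,0],1],[[0,0,0],[-4,1.3,0],1],[[0,0,0],[-3.5,1.2,0],1],[[0,0,0],[-2.4,0.8,0],1],[[0,0,0],[0,0,0],1]]'

```text
clock: 5.78
tool_pos: [0.5893, 0.0998, 0.1128]
eef_rot: [[-0.339, 0.941, -0.002], [0.941, 0.339, -0.001], [-0.0, -0.002, -1.0]]
wrist_force: [-0.3, 0.4, -1.3]
finger_gap: 0.684
```

```bash
python3 - <<'E'
from h import *
from workcell import bot
plan(bot,[.590,.1034,.0194],20)
for n in ("wrist","scene"):
    m=bot.camera_model(n);p,d=bot.camera(n)
    np.savez(n+'2.npz',p=p,d=d,K=m['intrinsics'],T=m['cam_to_world'])
    if n=="scene": p=cv2.resize(p[80:300,200:460],None,fx=3,fy=2.7)[:600,:780]
    cv2.imwrite(f'pics/{n}2.png',p[:,:,::-1])
E
```

```text
t 5.78 pos [0.5893 0.0998 0.1128] jaw 19.8 F [-0.3  0.4 -1.3] gap 0.684 q6 1.39
turn rad [-0.002   0.0001 -0.003 ] shift after turn cm [0.31 0.18 9.34] shift no turn cm [0.31 0.2  9.34]
```

View pics/wrist2.png

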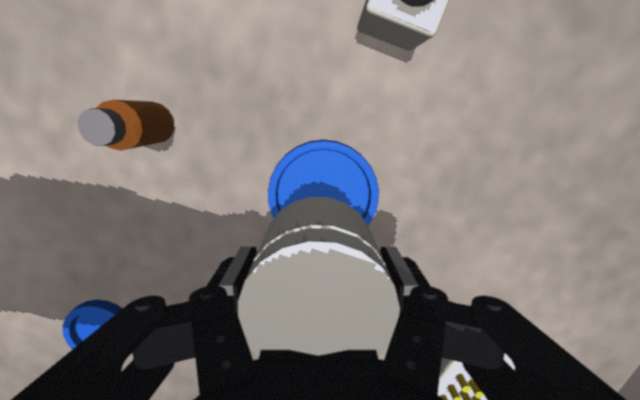

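View pics/scene2.png

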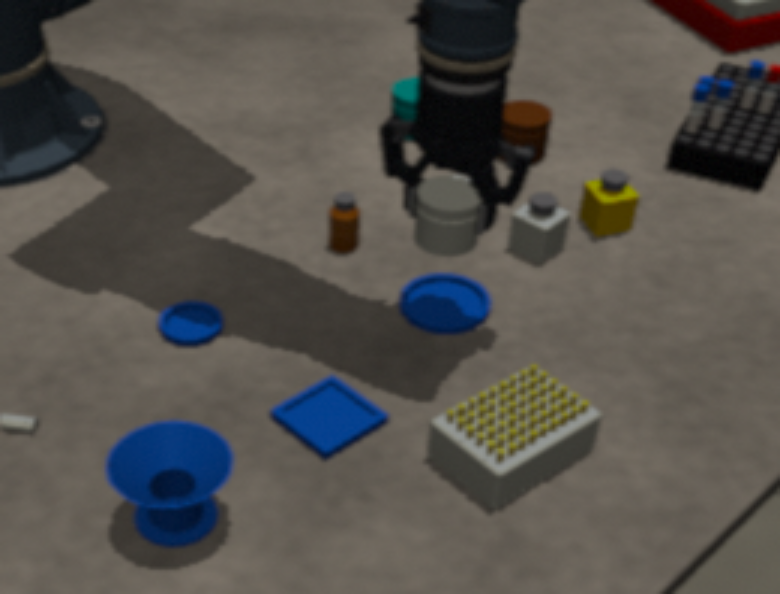

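The wrist view shows the jar held upright, with the well (323,190) in front of and under it. I'll measure both in this one view.

```bash
cat >> h.py <<'E'
from scipy.optimize import least_squares
def circ(P,r,x0):
    f=least_squares(lambda c:np.hypot(P[:,0]-c[0],P[:,1]-c[1])-r,x0,loss="soft_l1",f_scale=.0015)
    return f.x,np.sqrt(np.mean(f.fun**2))
def bluearc(p,K,T,z,r,x0):
    hsv=cv2.cvtColor(p,cv2.COLOR_RGB2HSV);H,S,V=[hsv[...,i] for i in range(3)]
    m=((H>100)&(H<125)&(S>140)).astype(np.uint8)
    c=np.concatenate(cv2.findContours(m,cv2.RETR_EXTERNAL,cv2.CHAIN_APPROX_NONE)[0])[:,0]
    w=ray(c,K,T,z)[:,:2]; e=np.hypot(w[:,0]-x0[0],w[:,1]-x0[1]); w=w[abs(e-r)<.008]
    return circ(w,r,x0),len(w)
E
python3 - <<'E'
from h import *
D=np.load("wrist2.npz");p,d,K,T=[D[k] for k in "pdKT"];W=pts(d,K,T)
print("well wrist",bluearc(p,K,T,.012,.045,[.590,.1034]))
D0=np.load("top0.npz");print("well top",bluearc(D0['p'],D0['K'],D0['T'],.012,.045,[.590,.1034]))
D1=np.load("scene2.npz");print("well scene",bluearc(D1['p'],D1['K'],D1['T'],.012,.045,[.590,.1034]))
m=((abs(W[...,2]-.155)<.006)&(np.hypot(W[...,0]-.589,W[...,1]-.1)<.045)).astype(np.uint8)
m=cv2.morphologyEx(m,cv2.MORPH_OPEN,np.ones((3,3)))
c=max(cv2.findContours(m,0,1)[0],key=cv2.contourArea)[:,0]
c=c[c[:,1]<300]; print(np.nanmedian(W[...,2][m>0]))
w=W[c[:,1],c[:,0]][:,:2]
far=w[(w-np.array([.589,.0998]))@np.array([-.342,.94])>.012]
print("jar",circ(far,.03,[.589,.0998]),len(far))
W1=pts(D1['d'],D1['K'],D1['T']);s=W1[(np.hypot(W1[...,0]-.589,W1[...,1]-.1)<.045)&(abs(W1[...,2]-.145)<.02)]
E
```

```text
well wrist ((array([0.59147857, 0.10474771]), np.float64(0.0017822389228718553)), 216)
well top ((array([0.5902948, 0.1034725]), np.float64(0.002435900115056512)), 93)
well scene ((array([0.59372607, 0.09958815]), np.float64(0.002115405802471552)), 68)
0.1545197026001524
jar (array([0.59004824, 0.09919954]), np.float64(0.0049824275309802366)) 262
```

Emit:
move_arm --deltas '[[[0,0,0],[0.35,0.15,0.5],1],[[0,0,0],[0,0,2],1],[[0,0,0],[0,0,3],1],[[0,0,0],[0,0,2],1],[[0,0,0],[0,0,0.8],1],[[0,0,0],[0,0,0],1],[[0,0,0],[0,0,0],1]]'

```text
clock: 6.75
tool_pos: [0.5896, 0.1065, 0.0322]
eef_rot: [[-0.342, 0.94, 0.001], [0.94, 0.342, 0.0], [-0.0, 0.001, -1.0]]
wrist_force: [-0.4, 0.6, -1.5]
finger_gap: 0.689
```

Emit:
move_arm --deltas '[[[0,0,0],[0,0,0.3],1],[[0,0,0],[0,0,0.25],1],[[0,0,0],[0,0,0.2],1],[[0,0,0],[0,0,0.1],1],[[0,0,0],[0,0,0.1],1],[[0,0,0],[0,0,0],1]]'

```text
clock: 7.5
tool_pos: [0.589, 0.1061, 0.0217]
eef_rot: [[-0.342, 0.94, -0.0], [0.94, 0.342, -0.0], [-0.0, -0.0, -1.0]]
wrist_force: [0.8, 0.0, -0.9]
finger_gap: 0.69
```

Emit:
move_arm --deltas '[[[0,0,0],[-0.2,0,0.05],1],[[0,0,0],[0,0,0.05],1],[[0,0,0],[0,0,0.05],1],[[0,0,0],[0,0,0.05],1],[[0,0,0],[0,0,0],1]]'

```text
clock: 8.12
tool_pos: [0.5897, 0.1043, 0.0198]
eef_rot: [[-0.342, 0.94, -0.0], [0.94, 0.342, -0.0], [-0.0, -0.0, -1.0]]
wrist_force: [-0.2, -0.5, -1.2]
finger_gap: 0.687
```

Emit:
move_arm --deltas '[[[0,0,0],[0,0,0.05],1],[[0,0,0],[0,0,0.05],1],[[0,0,0],[0,0,0],1]]'

```text
clock: 8.5
tool_pos: [0.5898, 0.1043, 0.0195]
eef_rot: [[-0.342, 0.94, 0.0], [0.94, 0.342, -0.0], [-0.0, 0.0, -1.0]]
wrist_force: [-3.0, -1.2, 5.8]
finger_gap: 0.685
```

Emit:
move_arm --deltas '[[[0,0,0],[0,0,0.05],1],[[0,0,0],[0,0,0],1]]'

```text
clock: 8.75
tool_pos: [0.5898, 0.1043, 0.0194]
eef_rot: [[-0.342, 0.94, 0.001], [0.94, 0.342, 0.0], [-0.0, 0.001, -1.0]]
wrist_force: [-4.4, -1.4, 10.9]
finger_gap: 0.688
```

Contact came at 19.4 mm, exactly as predicted for the well floor. Releasing.

Emit:
move_arm --deltas '[[[0,0,0],[0,0,0],-0.5],[[0,0,0],[0,0,0],-0.8],[[0,0,0],[0,0,0],-1],[[0,0,0],[0,0,0],-1],[[0,0,0],[0,0,-1.5],-1],[[0,0,0],[0,0,-3],-1],[[0,0,0],[0,0,-4],-1],[[0,0,0],[0,0,-4],-1]]'

```text
clock: 9.75
tool_pos: [0.5897, 0.1043, 0.1456]
eef_rot: [[-0.342, 0.94, 0.001], [0.94, 0.342, 0.0], [-0.0, 0.001, -1.0]]
wrist_force: [0.8, -0.0, -0.5]
finger_gap: 0.999
```

```bash
python3 - <<'E'
from h import *
from workcell import bot
plan(bot,[.591,.248,.16],1)
E
```

```text
t 9.75 pos [0.5897 0.1043 0.1456] jaw 20.0 F [ 0.8 -0.  -0.5] gap 0.999 q6 1.40
turn rad [6.000e-04 1.000e-04 3.315e-01] shift after turn cm [14.37  0.38 -1.44] shift no turn cm [13.46  5.04 -1.44]
```

Emit:
move_arm --deltas '[[[0,0,0.17],[0,0,-2.5],-1],[[0,0,0.16],[0,0,-2.5],-1],[[0,0,0],[3,0.1,0],-1],[[0,0,0],[4,0.1,0],-1],[[0,0,0],[4,0.1,0],-1],[[0,0,0],[3.4,0.1,0],-1],[[0,0,0],[0,0,0],-1],[[0,0,0],[0,0,0],-1]]'

```text
clock: 10.75
tool_pos: [0.5909, 0.248, 0.1939]
eef_rot: [[-0.019, 1.0, 0.0], [1.0, 0.019, -0.0], [-0.0, 0.0, -1.0]]
wrist_force: [0.3, -0.6, 0.7]
finger_gap: 0.998
```

```bash
python3 - <<'E'
from h import *
from workcell import bot
plan(bot,[.591,.248,.015],1)
m=bot.camera_model('wrist');K,T=[np.array(m[k]) for k in('intrinsics','cam_to_world')];p,d=bot.camera('wrist')
cv2.imwrite('pics/w3.png',p[:,:,::-1])
W=pts(d,K,T)
sel=(np.hypot(W[...,0]-.591,W[...,1]-.248)<.045)
s=W[sel&(abs(W[...,2]-.052)<.004)];print("body",cv2.minAreaRect(s[:,:2].astype(np.float32)*1000))
s=W[sel&(W[...,2]>.064)&(W[...,2]<.075)];print("cap",cv2.minEnclosingCircle(s[:,:2].astype(np.float32)*1000))
print("jar in well:")
sel=(np.hypot(W[...,0]-.59,W[...,1]-.104)<.045)&(W[...,2]>.05);s=W[sel];
if len(s):print(np.median(s[:,2]),cv2.minEnclosingCircle(s[:,:2].astype(np.float32)*1000))
E
```

```text
t 10.75 pos [0.5909 0.248  0.1939] jaw 1.1 F [ 0.3 -0.6  0.7] gap 0.998 q6 1.95
turn rad [0.0003 0.0003 0.0018] shift after turn cm [0.000e+00 1.000e-02 1.789e+01] shift no turn cm [1.000e-02 0.000e+00 1.789e+01]
body ((593.673828125, 250.77471923828125), (43.57942581176758, 44.33758544921875), 1.4616278409957886)
cap ((593.5708618164062, 250.6298828125), 13.939825057983398)
jar in well:
0.06095705945209173 ((590.7031860351562, 103.60055541992188), 30.656980514526367)
```

View pics/w3.png

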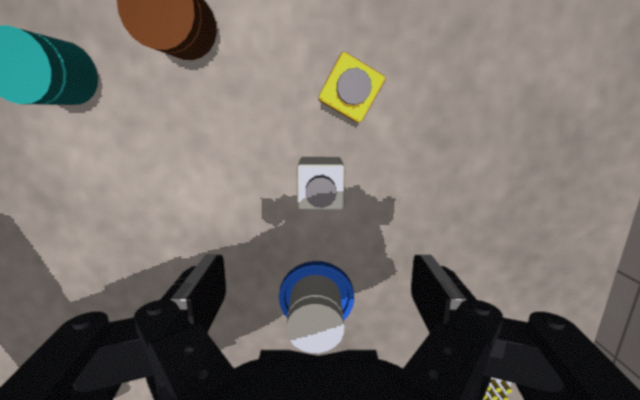

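The wrist view shows the white bottle at (321,187), with the yellow one well clear at (352,88). The jar is centred in its well (317,310).

Emit:
move_arm --deltas '[[[0,0,0],[0.15,0.15,3],-1],[[0,0,0],[0,0,4],-1],[[0,0,0],[0,0,4],-1],[[0,0,0],[0,0,3],-1],[[0,0,0],[0,0,2],-1],[[0,0,0],[0,0,1.2],-1],[[0,0,0],[0,0,0.5],-1],[[0,0,0],[0,0,0],-1]]'

```text
clock: 11.8
tool_pos: [0.5928, 0.2496, 0.0167]
eef_rot: [[-0.019, 1.0, 0.0], [1.0, 0.019, 0.0], [0.0, 0.0, -1.0]]
wrist_force: [0.0, -0.1, 0.4]
finger_gap: 1.0
```

Emit:
move_arm --deltas '[[[0,0,0],[0,0,0],-0.5],[[0,0,0],[0,0,0],-0.2],[[0,0,0],[0,0,0],0.1],[[0,0,0],[0,0,0],1],[[0,0,0],[0,0,0],1],[[0,0,0],[0,0,0],1],[[0,0,0],[0,0,0],1]]'

```text
clock: 12.68
tool_pos: [0.5929, 0.2501, 0.017]
eef_rot: [[-0.019, 1.0, 0.001], [1.0, 0.019, 0.0], [0.0, 0.001, -1.0]]
wrist_force: [0.0, -0.5, 5.8]
finger_gap: 0.509
```

Emit:
move_arm --deltas '[[[0,0,0],[0,0,-0.5],1],[[0,0,0],[0,0,-1.5],1],[[0,0,0],[0,0,-3],1],[[0,0,0],[0,0,-4],1],[[0,0,0],[0,0,-3],1],[[0,0,0],[0,0,-1],1],[[0,0,0],[0,0,0],1]]'

```text
clock: 13.55
tool_pos: [0.5926, 0.2499, 0.1466]
eef_rot: [[-0.019, 1.0, 0.001], [1.0, 0.019, 0.0], [0.0, 0.001, -1.0]]
wrist_force: [0.6, -0.2, -1.6]
finger_gap: 0.505
```

```bash
python3 - <<'E'
from h import *
from workcell import bot
plan(bot,[.6244,-.0944,.13],-4)
E
```

```text
t 13.55 pos [0.5926 0.2499 0.1466] jaw 1.1 F [ 0.6 -0.2 -1.6] gap 0.505 q6 1.95
turn rad [ 0.0008 -0.0002  0.0888] shift after turn cm [-34.13   5.57   1.66] shift no turn cm [-34.49   2.52   1.66]
```

Emit:
move_arm --deltas '[[[0,0,0.089],[0,0,0],1],[[0,0,0],[-2,0.3,0],1],[[0,0,0],[-4.5,0.7,0],1],[[0,0,0],[-5,0.8,0],1],[[0,0,0],[-5,0.8,0],1],[[0,0,0],[-5,0.8,0],1],[[0,0,0],[-4.5,0.7,0],1],[[0,0,0],[-3,0.6,0],1]]'

```text
clock: 14.55
tool_pos: [0.618, -0.0458, 0.1452]
eef_rot: [[0.07, 0.998, -0.002], [0.998, -0.07, -0.0], [-0.001, -0.002, -1.0]]
wrist_force: [0.3, -0.2, -1.7]
finger_gap: 0.51
```

Emit:
move_arm --deltas '[[[0,0,0],[-3,0.5,0.8],1],[[0,0,0],[-2,0.3,0.8],1],[[0,0,0],[0,0,0],1],[[0,0,0],[0,0,0],1]]'

```text
clock: 15.05
tool_pos: [0.6232, -0.0928, 0.13]
eef_rot: [[0.07, 0.998, -0.001], [0.998, -0.07, 0.0], [0.0, -0.001, -1.0]]
wrist_force: [0.5, 0.6, -1.1]
finger_gap: 0.503
```

```bash
python3 - <<'E'
from h import *
from workcell import bot
plan(bot,[.6244,-.0944,.021],-4)
for n in ("wrist","top"):
    m=bot.camera_model(n);p,d=bot.camera(n)
    np.savez(n+'4.npz',p=p,d=d,K=m['intrinsics'],T=m['cam_to_world'])
    cv2.imwrite(f'pics/{n}4.png',p[:,:,::-1])
E
```

```text
t 15.05 pos [ 0.6232 -0.0928  0.13  ] jaw -4.0 F [ 0.5  0.6 -1.1] gap 0.503 q6 1.49
turn rad [-0.0008 -0.0002  0.0002] shift after turn cm [-0.15  0.13 10.9 ] shift no turn cm [-0.15  0.14 10.9 ]
```

View pics/wrist4.png

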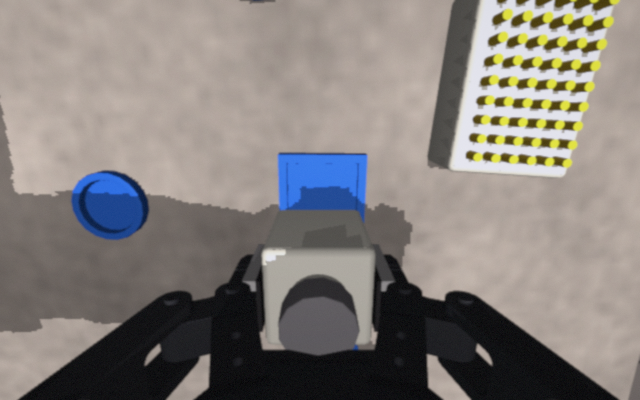

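```bash
python3 - <<'E'
from h import *
D=np.load("wrist4.npz");p,d,K,T=[D[k] for k in "pdKT"];W=pts(d,K,T)
hsv=cv2.cvtColor(p,cv2.COLOR_RGB2HSV);m=((hsv[...,0]>100)&(hsv[...,0]<125)&(hsv[...,1]>140)).astype(np.uint8)
mm=np.zeros_like(m);mm[140:205,260:390]=m[140:205,260:390]
c=max(cv2.findContours(mm,0,1)[0],key=cv2.contourArea)[:,0]
r=cv2.minAreaRect(ray(c,K,T,.012)[:,:2].astype(np.float32)*1000);b=cv2.boxPoints(r);print(r,b.round(1).tolist())
# bottle body top plane in tool frame: z~ .13-.017+.052=.165
sel=(np.hypot(W[...,0]-.6232,W[...,1]+.0928)<.045)
a=np.radians(-4);R=np.array([[np.cos(a),np.sin(a)],[-np.sin(a),np.cos(a)]])
s=W[sel&(abs(W[...,2]-.165)<.006)][:,:2]@R.T*1000
wb=b/1000@R.T*1000; print("well corners rot",wb.round(1).tolist())
print("bottle body rot range",np.percentile(s,[1,99],axis=0).round(1).tolist())
s=W[sel&(abs(W[...,2]-.183)<.008)][:,:2]@R.T*1000;print("cap rot",np.percentile(s,[1,99],axis=0).round(1).tolist(),cv2.minEnclosingCircle(s.astype(np.float32)))
E
```

```text
((627.5861206054688, -77.62273406982422), (42.89031219482422, 72.96371459960938), 86.03921508789062) [[589.7000122070312, -96.5], [662.5, -101.5], [665.5, -58.70000076293945], [592.7000122070312, -53.70000076293945]]
well corners rot [[595.0, -55.1], [668.0, -55.1], [667.9, -12.2], [595.0, -12.2]]
bottle body rot range [[600.9, -67.9], [656.3, -26.7]]
cap rot [[584.1, -59.1], [672.2, -34.9]] ((628.1543579101562, -49.10346603393555), 44.99723434448242)
```

Emit:
move_arm --deltas '[[[0,0,0],[-0.1,0.2,1.5],1],[[0,0,0],[0,0,3],1],[[0,0,0],[0,0,3],1],[[0,0,0],[0,0,1.5],1],[[0,0,0],[0,0,0.6],1],[[0,0,0],[0,0,0.4],1],[[0,0,0],[0,0,0.2],1],[[0,0,0],[0,0,0],1]]'

```text
clock: 16.15
tool_pos: [0.6258, -0.0944, 0.0288]
eef_rot: [[0.07, 0.998, 0.001], [0.998, -0.07, -0.0], [-0.0, 0.001, -1.0]]
wrist_force: [-0.4, -0.9, -0.4]
finger_gap: 0.506
```

Emit:
move_arm --deltas '[[[0,0,0],[0,0,0.2],1],[[0,0,0],[0,0,0.2],1],[[0,0,0],[0,0,0.1],1],[[0,0,0],[0,0,0.1],1],[[0,0,0],[0,0,0.1],1],[[0,0,0],[0,0,0],1]]'

```text
clock: 16.9
tool_pos: [0.6256, -0.0943, 0.0239]
eef_rot: [[0.07, 0.998, 0.002], [0.998, -0.07, -0.0], [-0.0, 0.002, -1.0]]
wrist_force: [-8.8, 1.1, 23.0]
finger_gap: 0.507
```

Contact came about 3 mm earlier than predicted, so I'm checking before I release.

Emit:
move_arm --deltas '[[[0,0,0],[0,0,-0.15],1],[[0,0,0],[0,0,0],1]]'

```text
clock: 17.15
tool_pos: [0.6256, -0.0943, 0.0239]
eef_rot: [[0.07, 0.998, 0.001], [0.998, -0.07, -0.0], [-0.0, 0.001, -1.0]]
wrist_force: [-4.5, 0.3, 11.3]
finger_gap: 0.508
```

```bash
python3 - <<'E'
from h import *
from workcell import bot
plan(bot,[.6244,-.0944,.021],-4)
ims=[]
for n,(y,x) in (("wrist",(100,160)),("scene",(160,250)),("top",(130,280))):
    m=bot.camera_model(n);p,d=bot.camera(n)
    np.savez(n+'5.npz',p=p,d=d,K=m['intrinsics'],T=m['cam_to_world'])
    if n=="wrist": ims.append(cv2.resize(p[100:400,160:480],(320,300)))
    else: ims.append(cv2.resize(p[y:y+100,x:x+120],(360,300),interpolation=cv2.INTER_CUBIC))
ims[0]=cv2.copyMakeBorder(ims[0],0,0,0,40,0)
top=np.hstack(ims[:2]);bot_=np.hstack([ims[2],np.zeros((300,360,3),np.uint8)])
cv2.imwrite('pics/m5.png',np.vstack([top,bot_])[:,:,::-1])
E
```

```text
t 17.15 pos [ 0.6256 -0.0943  0.0239] jaw -4.0 F [-4.5  0.3 11.3] gap 0.508 q6 1.49
turn rad [ 0.0008  0.0002 -0.0002] shift after turn cm [-0.01 -0.12  0.29] shift no turn cm [-0.01 -0.12  0.29]
```

View pics/m5.png

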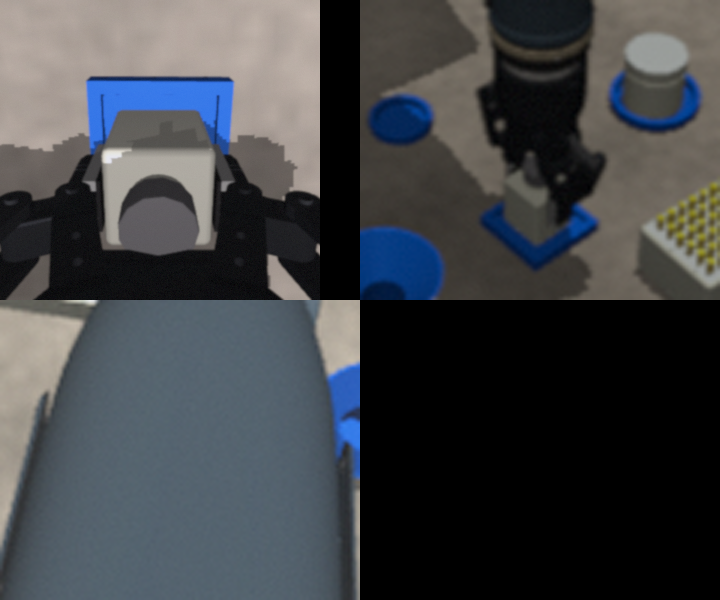

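```bash
python3 - <<'E'
from h import *
D=np.load("wrist5.npz");p,d,K,T=[D[k] for k in "pdKT"];W=pts(d,K,T)
for nm,(u,v) in dict(cap=(318,325),shoulder=(318,263),shL=(280,270),shR=(355,270),wellrim=(318,185),bench=(318,140)).items():
    print(nm,np.nanmedian(W[v-4:v+5,u-4:u+5].reshape(-1,3),0).round(4))
D=np.load("wrist4.npz");p,d,K,T=[D[k] for k in "pdKT"];W=pts(d,K,T)
print("earlier, TCP .130:")
for nm,(u,v) in dict(cap=(318,325),shoulder=(318,263)).items():
    print(nm,np.nanmedian(W[v-4:v+5,u-4:u+5].reshape(-1,3),0).round(4))
E
```

```text
cap [ 0.6258 -0.0912  0.0762]
shoulder [ 0.6268 -0.0777  0.0583]
shL [ 0.6123 -0.0795  0.0582]
shR [ 0.6405 -0.0817  0.0583]
wellrim [ 0.6282 -0.0588  0.0112]
bench [ 0.6296 -0.0376 -0.0008]
earlier, TCP .130:
cap [ 0.6235 -0.0899  0.1821]
shoulder [ 0.6245 -0.0762  0.1643]
```

```bash
python3 - <<'E'
from h import *
for f,zc in (("wrist4.npz",.165),("wrist5.npz",.0583)):
    D=np.load(f);p,d,K,T=[D[k] for k in "pdKT"];W=pts(d,K,T)
    for nm,sl in dict(shoulder=(slice(255,268),slice(280,358)),shLside=(slice(255,335),slice(270,280)),cap=(slice(300,348),slice(290,348)),front=(slice(220,243),slice(280,300))).items():
        w=W[sl].reshape(-1,3);w=w[~np.isnan(w[:,0])]
        if nm!="front":
            md=np.median(w[:,2]);w=w[abs(w[:,2]-md)<.008]
            A=np.c_[w[:,:2]-w[:,:2].mean(0),np.ones(len(w))];c=np.linalg.lstsq(A,w[:,2],rcond=None)[0];print(f,nm,len(w),"slope x,y deg",np.degrees(np.arctan(c[:2])).round(1),"z",c[2].round(4), "yrange",w[:,1].min().round(3),w[:,1].max().round(3))
        else:
            print("front y",np.percentile(w[:,1],[10,50,90]).round(4),np.percentile(w[:,2],[5,95]).round(3))
E
python3 - <<'E'
import cv2
p=cv2.imread('pics/m5.png')
import numpy as np
D=np.load('wrist5.npz');q=D['p'][160:280,230:410,::-1]
cv2.imwrite('pics/m6.png',cv2.resize(q,None,fx=4,fy=4,interpolation=cv2.INTER_CUBIC))
D=np.load('scene5.npz');q=D['p'][200:260,280:350,::-1]
cv2.imwrite('pics/m7.png',cv2.resize(q,None,fx=8,fy=8,interpolation=cv2.INTER_CUBIC))
E
```

```text
wrist4.npz shoulder 1010 slope x,y deg [0.1 2. ] z 0.1642 yrange -0.079 -0.072
wrist4.npz shLside 779 slope x,y deg [ 3.7 -0.1] z 0.1642 yrange -0.107 -0.072
wrist4.npz cap 2775 slope x,y deg [-0.1 -0.3] z 0.1821 yrange -0.101 -0.079
front y [-0.0701 -0.0698 -0.0694] [0.133 0.157]
wrist5.npz shoulder 1013 slope x,y deg [0.2 1.8] z 0.0582 yrange -0.081 -0.073
wrist5.npz shLside 778 slope x,y deg [ 3.2 -0.2] z 0.0582 yrange -0.109 -0.073
wrist5.npz cap 2771 slope x,y deg [ 0.1 -0.1] z 0.0762 yrange -0.101 -0.081
front y [-0.0717 -0.0713 -0.0709] [0.027 0.051]
```

View pics/m6.png

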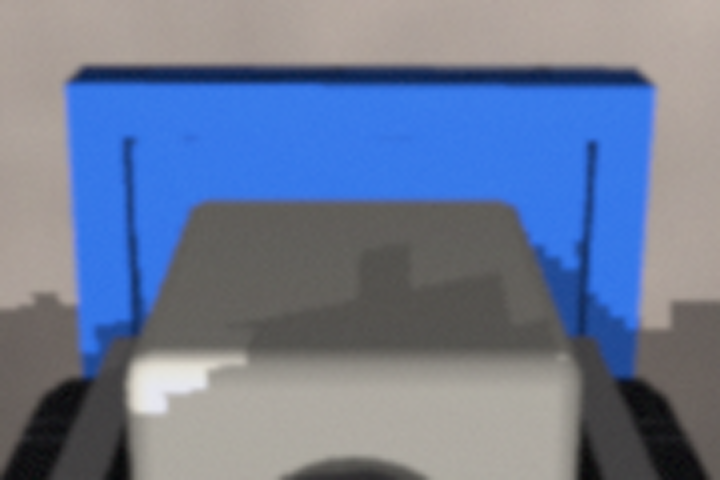

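View pics/m7.png

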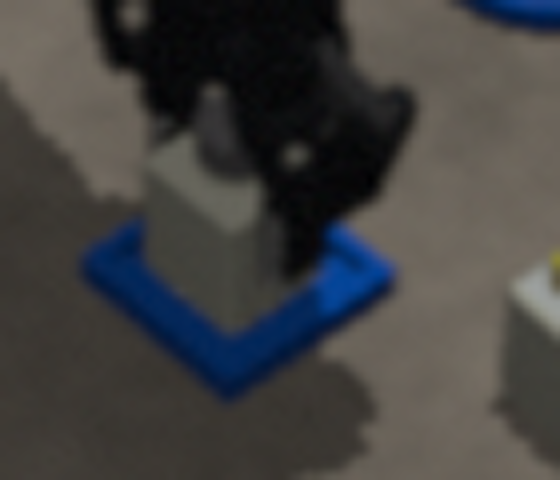

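```bash
python3 - <<'E'
from h import *
D=np.load("wrist5.npz");p,d,K,T=[D[k] for k in "pdKT"];W=pts(d,K,T)
print(T[:3,3])
for nm,u,v,z in (("rim outer",320,180.7,.012),("rim inner front",320,194.3,.012),("innerL",262,194.5,.012),("innerR",378,195,.012),("base front z4",319,210.5,.004),("base front z7",319,210.5,.007),("baseL",278,211,.004),("baseR",359,211,.004),):
    print(nm,ray([u,v],K,T,z)[0].round(4))
for v in range(176,244,3): print(v,np.nanmedian(W[v,295:345],0).round(4))
E
```

```text
[ 0.63055629 -0.02215147  0.16584163]
rim outer [ 0.6293 -0.0565  0.012 ]
rim inner front [ 0.6288 -0.0635  0.012 ]
innerL [ 0.5996 -0.0615  0.012 ]
innerR [ 0.658  -0.0659  0.012 ]
base front z4 [ 0.6276 -0.0746  0.004 ]
base front z7 [ 0.6276 -0.0736  0.007 ]
baseL [ 0.6055 -0.0733  0.004 ]
baseR [ 0.6491 -0.0764  0.004 ]
176 [ 6.291e-01 -5.650e-02 -2.000e-04]
179 [ 0.6291 -0.0566  0.0073]
182 [ 0.6293 -0.0573  0.0114]
185 [ 0.6289 -0.0588  0.0112]
188 [ 0.6288 -0.0604  0.0113]
191 [ 0.6287 -0.062   0.0112]
194 [ 0.6286 -0.0636  0.0114]
197 [ 0.6287 -0.0665  0.0063]
200 [ 0.6283 -0.068   0.0062]
203 [ 0.6282 -0.0697  0.0063]
206 [ 0.6278 -0.0714  0.0061]
209 [ 0.6279 -0.0732  0.0063]
212 [ 0.628  -0.0721  0.0141]
215 [ 0.6279 -0.0723  0.0184]
218 [ 0.6279 -0.0722  0.023 ]
221 [ 0.6279 -0.0722  0.0273]
224 [ 0.6279 -0.0722  0.0313]
227 [ 0.6276 -0.0721  0.0351]
230 [ 0.6278 -0.0722  0.0387]
233 [ 0.6278 -0.0722  0.0419]
236 [ 0.6278 -0.0722  0.0453]
239 [ 0.6278 -0.0723  0.0482]
242 [ 0.6279 -0.0722  0.0514]
```

```bash
python3 - <<'E'
from h import *
for f,ctr in (("top0.npz",dict(jw=(.590,.1034),vw=(.4386,-.09),bw=(.6244,-.0944))),("scene0.npz",dict(jw=(.590,.1034),vw=(.4386,-.09),bw=(.6244,-.0944))),("wrist4.npz",dict(vw=(.4386,-.09)))):
    D=np.load(f);p,d,K,T=[D[k] for k in "pdKT"];W=pts(d,K,T)
    for n,c in ctr.items():
        r=np.hypot(W[...,0]-c[0],W[...,1]-c[1]); m=r<.015; ring=(r>.065)&(r<.085)
        print(f,n,"floor %.4f bench %.4f"%(np.nanmedian(W[...,2][m]),np.nanmedian(W[...,2][ring])))
D=np.load("wrist4.npz");p,d,K,T=[D[k] for k in "pdKT"];W=pts(d,K,T)
for v in range(150,212,3): print(v,np.nanmedian(W[v,300:340],0).round(4),end=';')
print()
for u in range(270,376,3): print(u,W[175:182,u,2].mean().round(4),end=' ')
cv2.imwrite('pics/m8.png',cv2.resize(p[140:215,260:385,::-1],None,fx=6,fy=6,interpolation=cv2.INTER_CUBIC))
E
```

```text
top0.npz jw floor 0.0037 bench -0.0004
top0.npz vw floor 0.0037 bench -0.0006
top0.npz bw floor 0.0062 bench -0.0005
scene0.npz jw floor 0.0037 bench 0.0003
scene0.npz vw floor 0.0043 bench 0.0002
scene0.npz bw floor 0.0071 bench 0.0002
wrist4.npz vw floor 0.0032 bench -0.0008
150 [ 0.6271 -0.0544 -0.001 ];153 [ 0.627  -0.0562  0.0041];156 [ 0.6269 -0.0578  0.0111];159 [ 0.6267 -0.0603  0.011 ];162 [ 0.6265 -0.0629  0.0112];165 [ 0.6263 -0.0661  0.0064];168 [ 0.6261 -0.0686  0.0064];171 [ 0.626  -0.0714  0.006 ];174 [ 0.6262 -0.0739  0.0062];177 [ 0.6256 -0.0766  0.0062];180 [ 0.6254 -0.0791  0.0061];183 [ 0.6253 -0.0816  0.0062];186 [ 0.6251 -0.0844  0.0062];189 [ 0.6249 -0.0869  0.0063];192 [ 0.6247 -0.0898  0.0059];195 [ 0.625  -0.0924  0.0061];198 [ 0.6248 -0.0951  0.0063];201 [ 0.6242 -0.0979  0.0061];204 [ 0.624  -0.1005  0.0062];207 [ 0.6238 -0.1034  0.0063];210 [ 0.6256 -0.0707  0.1165];
270 -0.0005 273 -0.0008 276 -0.0004 279 0.0113 282 0.0115 285 0.0108 288 0.0063 291 0.0063 294 0.0058 297 0.0058 300 0.0065 303 0.0066 306 0.0061 309 0.0059 312 0.0057 315 0.006 318 0.0066 321 0.0059 324 0.0064 327 0.0062 330 0.0063 333 0.0063 336 0.0064 339 0.0061 342 0.0062 345 0.0061 348 0.0064 351 0.0061 354 0.0058 357 0.0061 360 0.0111 363 0.0109 366 0.0113 369 -0.0007 372 -0.0013 375 -0.0004
```

View pics/m8.png

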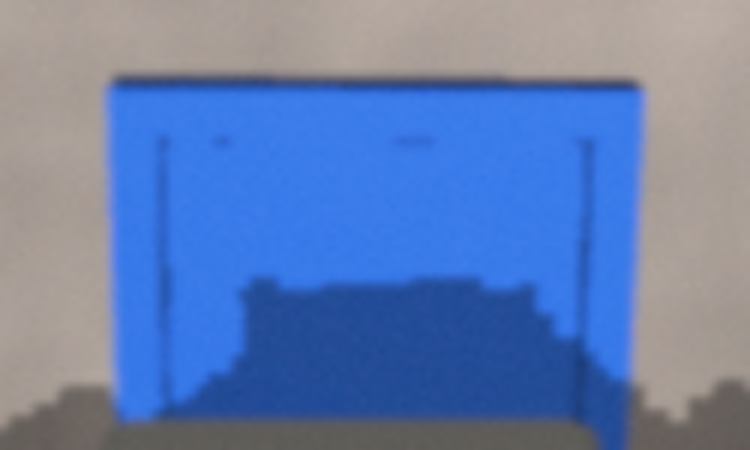

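The bottle is upright and centred, and it is resting on the well's floor. This floor measures about 7 mm above the bench in three views, not the 4 mm stated, and the other wells do measure 4 mm. It is flat and the same blue from wall to wall, so the bottle is as far down as it can go. Releasing.

Emit:
move_arm --deltas '[[[0,0,0],[0,0,0],-0.2],[[0,0,0],[0,0,0],-0.5],[[0,0,0],[0,0,0],-0.7],[[0,0,0],[0,0,0],-0.7],[[0,0,0],[0,0,-1.5],-0.7],[[0,0,0],[0,0,-3],-0.7],[[0,0,0],[0,0,-4],-1],[[0,0,0],[0,0,-4],-1]]'

```text
clock: 18.3
tool_pos: [0.6255, -0.0943, 0.1502]
eef_rot: [[0.07, 0.998, 0.001], [0.998, -0.07, -0.0], [-0.0, 0.001, -1.0]]
wrist_force: [-0.1, -0.2, -0.2]
finger_gap: 0.999
```

Emit:
move_arm --deltas '[[[0,0,0],[0,0,-4],-1],[[0,0,0],[0,0,0],-1]]'

```text
clock: 18.55
tool_pos: [0.6273, -0.0946, 0.1926]
eef_rot: [[0.07, 0.998, 0.007], [0.998, -0.07, -0.001], [-0.001, 0.007, -1.0]]
wrist_force: [0.4, -0.2, -0.9]
finger_gap: 0.999
```

```bash
python3 - <<'E'
from h import *
from workcell import bot
plan(bot,[.4455,.1132,.195],14)
m=bot.camera_model('wrist');K,T=[np.array(m[k]) for k in('intrinsics','cam_to_world')];p,d=bot.camera('wrist')
cv2.imwrite('pics/w9.png',p[:,:,::-1]);W=pts(d,K,T)
sel=np.hypot(W[...,0]-.6256,W[...,1]+.0943)<.05
s=W[sel&(abs(W[...,2]-.058)<.004)];print("body",cv2.minAreaRect(s[:,:2].astype(np.float32)*1000),np.median(s[:,2]))
s=W[sel&(W[...,2]>.07)&(W[...,2]<.085)];print("cap",np.median(s[:,2]))
mm=sel&(W[...,2]>.002)&(W[...,2]<.009);print("floor",np.median(W[mm][:,2]))
print("bench",np.nanmedian(W[60:100,100:200,2]))
E
```

```text
t 18.55 pos [ 0.6273 -0.0946  0.1926] jaw -4.0 F [ 0.4 -0.2 -0.9] gap 0.999 q6 1.49
turn rad [ 0.0069  0.0018 -0.3143] shift after turn cm [ 24.56 -12.61  -0.24] shift no turn cm [ 19.45 -19.58  -0.39]
body ((626.2689819335938, -93.23942565917969), (43.17664337158203, 43.6634635925293), 85.42051696777344) 0.057914398560576286
cap 0.07610757401057211
floor 0.006213159501563481
bench -0.0007807803729572016
```

View pics/w9.png

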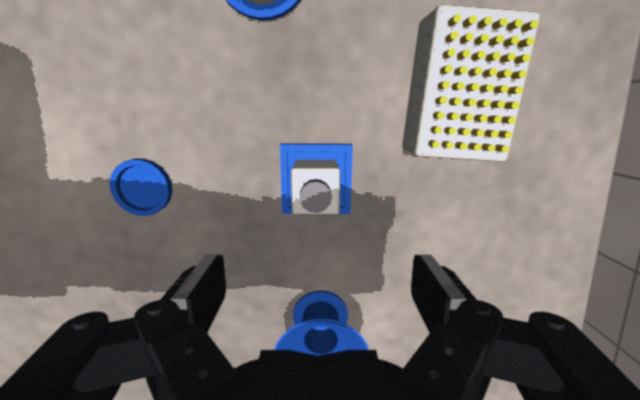

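The bottle (316,192) stands square in its well. Next is the vial.

Emit:
move_arm --deltas '[[[0,0,-0.16],[0,0,0],-1],[[0,0,-0.154],[0,0,0],-1],[[0,0,0],[3,-1.5,0],-1],[[0,0,0],[4.5,-2.3,0],-1],[[0,0,0],[5,-2.6,0],-1],[[0,0,0],[4.5,-2.3,0],-1],[[0,0,0],[4.5,-2.3,0],-1],[[0,0,0],[3.1,-1.6,0],-1]]'

```text
clock: 19.6
tool_pos: [0.4416, 0.115, 0.1872]
eef_rot: [[-0.242, 0.97, -0.002], [0.97, 0.242, -0.0], [0.0, -0.002, -1.0]]
wrist_force: [0.1, 0.5, -1.1]
finger_gap: 1.003
```

Emit:
move_arm --deltas '[[[0,0,0],[0,0,0],-1],[[0,0,0],[0,0,0],-1]]'

```text
clock: 19.85
tool_pos: [0.4438, 0.1138, 0.1875]
eef_rot: [[-0.242, 0.97, -0.0], [0.97, 0.242, -0.0], [-0.0, -0.0, -1.0]]
wrist_force: [-0.2, -0.6, -0.5]
finger_gap: 1.001
```

```bash
python3 - <<'E'
from h import *
from workcell import bot
m=bot.camera_model('wrist');K,T=[np.array(m[k]) for k in('intrinsics','cam_to_world')];p,d=bot.camera('wrist')
cv2.imwrite('pics/w10.png',p[:,:,::-1]);W=pts(d,K,T)
sel=np.hypot(W[...,0]-.4455,W[...,1]-.1132)<.03
s=W[sel&(W[...,2]>.062)&(W[...,2]<.075)];c=cv2.minEnclosingCircle(s[:,:2].astype(np.float32)*1000);print("cap",c,np.median(s[:,2]))
plan(bot,[.4455,.1132,.015],14)
E
```

```text
cap ((447.37884521484375, 115.3503646850586), 10.802200317382812) 0.06711711417480132
t 19.90 pos [0.4441 0.1136 0.1875] jaw 14.0 F [ 0.6 -0.1  0.3] gap 1.000 q6 1.58
turn rad [-0.0003  0.0003 -0.0007] shift after turn cm [-0.07  0.13 17.25] shift no turn cm [-0.06  0.13 17.25]
```

View pics/w10.png

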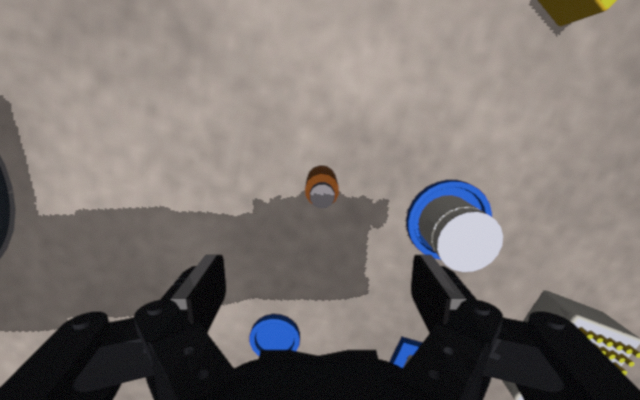

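Emit:
move_arm --deltas '[[[0,0,0],[0.03,0.25,3],-1],[[0,0,0],[0,0,4],-1],[[0,0,0],[0,0,4],-1],[[0,0,0],[0,0,3],-1],[[0,0,0],[0,0,2],-1],[[0,0,0],[0,0,0.9],-1],[[0,0,0],[0,0,0.4],-1],[[0,0,0],[0,0,0],-1]]'

```text
clock: 20.9
tool_pos: [0.4466, 0.1147, 0.0151]
eef_rot: [[-0.241, 0.97, 0.0], [0.97, 0.241, -0.0], [-0.0, 0.0, -1.0]]
wrist_force: [0.2, -0.3, -0.0]
finger_gap: 0.999
```

Emit:
move_arm --deltas '[[[0,0,0],[0,0,0],-0.4],[[0,0,0],[0,0,0],0],[[0,0,0],[0,0,0],0.1],[[0,0,0],[0,0,0],0.2],[[0,0,0],[0,0,0],1],[[0,0,0],[0,0,0],1],[[0,0,0],[0,0,0],1],[[0,0,0],[0,0,0],1]]'

```text
clock: 21.9
tool_pos: [0.4462, 0.1149, 0.0152]
eef_rot: [[-0.242, 0.97, 0.0], [0.97, 0.242, 0.0], [-0.0, 0.0, -1.0]]
wrist_force: [-0.9, 0.7, 5.8]
finger_gap: 0.358
```

Emit:
move_arm --deltas '[[[0,0,0],[0,0,-0.5],1],[[0,0,0],[0,0,-1.5],1],[[0,0,0],[0,0,-3],1],[[0,0,0],[0,0,-3],1],[[0,0,0],[0,0,-2],1],[[0,0,0],[0,0,0],1]]'

```text
clock: 22.65
tool_pos: [0.4471, 0.1151, 0.1161]
eef_rot: [[-0.242, 0.97, 0.003], [0.97, 0.242, 0.001], [-0.0, 0.003, -1.0]]
wrist_force: [0.0, 0.2, -0.9]
finger_gap: 0.356
```

```bash
python3 - <<'E'
from h import *
from workcell import bot
plan(bot,[.439,-.09,.12],14)
E
```

```text
t 22.65 pos [0.4471 0.1151 0.1161] jaw 14.0 F [ 0.   0.2 -0.9] gap 0.356 q6 1.58
turn rad [ 0.0029  0.     -0.0004] shift after turn cm [-19.71  -5.75  -0.39] shift no turn cm [-19.71  -5.74  -0.41]
```

Emit:
move_arm --deltas '[[[0,0,0],[-1.5,-0.45,0],1],[[0,0,0],[-3.5,-1,0],1],[[0,0,0],[-4.5,-1.3,0],1],[[0,0,0],[-4.5,-1.3,0],1],[[0,0,0],[-3.5,-1,0],1],[[0,0,0],[-2.2,-0.7,0],1],[[0,0,0],[0,0,0],1],[[0,0,0],[0,0,0],1]]'

```text
clock: 23.65
tool_pos: [0.4373, -0.0901, 0.1142]
eef_rot: [[-0.241, 0.971, -0.001], [0.971, 0.241, 0.0], [0.001, -0.001, -1.0]]
wrist_force: [0.2, 0.0, -1.0]
finger_gap: 0.363
```

```bash
python3 - <<'E'
from h import *
from workcell import bot
plan(bot,[.439,-.09,.0192],14)
m=bot.camera_model('wrist');K,T=[np.array(m[k]) for k in('intrinsics','cam_to_world')];p,d=bot.camera('wrist')
cv2.imwrite('pics/w11.png',p[:,:,::-1]);W=pts(d,K,T)
print("well",bluearc(p,K,T,.012,.031,[.439,-.09]))
D0=np.load("top0.npz");print("well top",bluearc(D0['p'],D0['K'],D0['T'],.012,.031,[.439,-.09]))
D0=np.load("wrist4.npz");print("well w4",bluearc(D0['p'],D0['K'],D0['T'],.012,.031,[.439,-.09]))
s=bot.read_state();t=s['tool_pos']
for zc,r in ((.168,.012),(.14,.018)):
    q=W[(np.hypot(W[...,0]-t[0],W[...,1]-t[1])<r+.004)&(abs(W[...,2]-zc)<.008)]
    print(zc,len(q),cv2.minEnclosingCircle(q[:,:2].astype(np.float32)*1000),np.median(q[:,2]))
E
```

```text
t 23.65 pos [ 0.4373 -0.0901  0.1142] jaw 13.9 F [ 0.2  0.  -1. ] gap 0.363 q6 1.12
turn rad [-0.0012 -0.0007 -0.0009] shift after turn cm [-0.04  0.17  9.5 ] shift no turn cm [-0.04  0.18  9.5 ]
well ((array([ 0.4396383 , -0.08884326]), np.float64(0.001653155582943101)), 173)
well top ((array([ 0.43864821, -0.08981379]), np.float64(0.002668382906100276)), 64)
well w4 ((array([ 0.44351721, -0.08799316]), np.float64(0.0010527055096899711)), 200)
0.168 3059 ((437.26397705078125, -90.01958465576172), 11.394970893859863) 0.1660133981938532
0.14 2419 ((436.7757873535156, -86.82762145996094), 20.6259765625) 0.1438084445867485
```

View pics/w11.png

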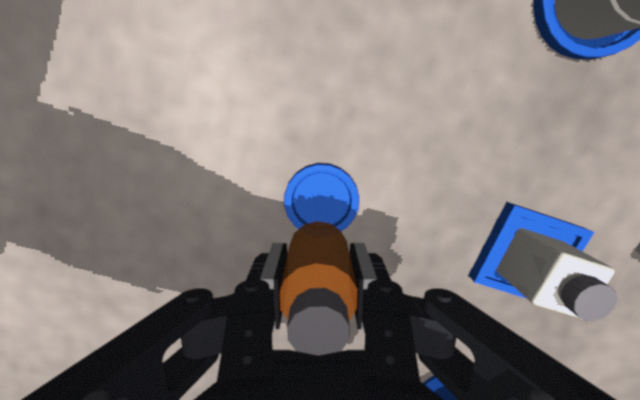

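Emit:
move_arm --deltas '[[[0,0,0],[0.04,0.22,1],1],[[0,0,0],[0,0,2.5],1],[[0,0,0],[0,0,2.5],1],[[0,0,0],[0,0,1.5],1],[[0,0,0],[0,0,0.7],1],[[0,0,0],[0,0,0.4],1],[[0,0,0],[0,0,0],1],[[0,0,0],[0,0,0],1]]'

```text
clock: 24.7
tool_pos: [0.4403, -0.0893, 0.0292]
eef_rot: [[-0.242, 0.97, 0.001], [0.97, 0.242, -0.0], [-0.0, 0.001, -1.0]]
wrist_force: [-0.7, 0.2, -0.5]
finger_gap: 0.357
```

Emit:
move_arm --deltas '[[[0,0,0],[0,0,0.3],1],[[0,0,0],[0,0,0.2],1],[[0,0,0],[0,0,0.2],1],[[0,0,0],[0,0,0.1],1],[[0,0,0],[0,0,0],1],[[0,0,0],[0,0,0],1]]'

```text
clock: 25.45
tool_pos: [0.44, -0.0893, 0.0209]
eef_rot: [[-0.242, 0.97, -0.0], [0.97, 0.242, -0.0], [-0.0, -0.0, -1.0]]
wrist_force: [0.2, 0.4, -0.4]
finger_gap: 0.362
```

Emit:
move_arm --deltas '[[[0,0,0],[0,0,0.06],1],[[0,0,0],[0,0,0.06],1],[[0,0,0],[0,0,0.06],1],[[0,0,0],[0,0,0.05],1],[[0,0,0],[0,0,0],1]]'

```text
clock: 26.08
tool_pos: [0.44, -0.0893, 0.0192]
eef_rot: [[-0.242, 0.97, 0.0], [0.97, 0.242, -0.0], [-0.0, 0.0, -1.0]]
wrist_force: [-3.2, 1.1, 10.0]
finger_gap: 0.354
```

The vial's contact height is exactly as predicted. Releasing.

Emit:
move_arm --deltas '[[[0,0,0],[0,0,0],0.1],[[0,0,0],[0,0,0],-0.2],[[0,0,0],[0,0,0],-0.5],[[0,0,0],[0,0,0],-0.5],[[0,0,0],[0,0,-1.5],-0.5],[[0,0,0],[0,0,-3],-0.5],[[0,0,0],[0,0,-5],-1],[[0,0,0],[0,0,-5],-1]]'

```text
clock: 27.08
tool_pos: [0.4396, -0.0892, 0.1649]
eef_rot: [[-0.242, 0.97, -0.001], [0.97, 0.242, 0.0], [0.0, -0.001, -1.0]]
wrist_force: [0.7, 0.0, 0.7]
finger_gap: 0.997
```

Emit:
move_arm --deltas '[[[0,0,0],[0,0,-3],-1],[[0,0,0],[0,0,0],-1]]'

```text
clock: 27.32
tool_pos: [0.4413, -0.0895, 0.1956]
eef_rot: [[-0.242, 0.97, 0.004], [0.97, 0.242, -0.001], [-0.002, 0.004, -1.0]]
wrist_force: [-0.7, -0.7, -0.5]
finger_gap: 1.001
```

```bash
python3 - <<'E'
from h import *
from workcell import bot
m=bot.camera_model('wrist');K,T=[np.array(m[k]) for k in('intrinsics','cam_to_world')];p,d=bot.camera('wrist')
cv2.imwrite('pics/w12.png',p[:,:,::-1]);W=pts(d,K,T)
q=W[(np.hypot(W[...,0]-.4415,W[...,1]+.088)<.02)&(W[...,2]>.06)];print("vial cap",cv2.minEnclosingCircle(q[:,:2].astype(np.float32)*1000),np.median(q[:,2]))
print(bluearc(p,K,T,.012,.031,[.44,-.089]))
plan(bot,[.438,-.289,.17],-54.5)
E
```

```text
vial cap ((439.8055419921875, -81.70697021484375), 17.959203720092773) 0.27630753230586214
((array([ 0.43945053, -0.08776778]), np.float64(0.0023034212205691445)), 171)
t 27.38 pos [ 0.4405 -0.0894  0.1941] jaw 14.0 F [-0.8  0.6 -0.9] gap 1.001 q6 1.13
turn rad [ 1.9000e-03 -2.0000e-04  1.1952e+00] shift after turn cm [-11.79  16.11   2.41] shift no turn cm [-19.31  -5.06   2.42]
```

View pics/w12.png

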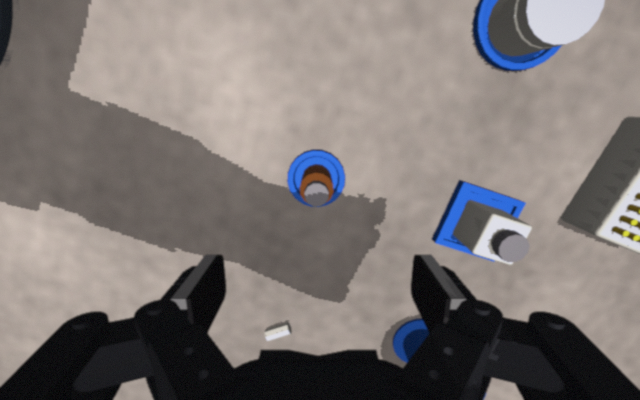

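The vial (316,183) stands upright in its dish. Next is the stir bar, seen at (277,331).

Emit:
move_arm --deltas '[[[0,0,0.171],[0,0,0],-1],[[0,0,0.171],[0,0,0],-1],[[0,0,0.171],[0,0,0],-1],[[0,0,0.171],[0,0,0],-1],[[0,0,0.171],[0,0,0],-1],[[0,0,0.171],[0,0,0],-1],[[0,0,0.169],[0,0,0],-1],[[0,0,0],[-2,2.7,0],-1]]'

```text
clock: 28.38
tool_pos: [0.4387, -0.1219, 0.192]
eef_rot: [[0.814, 0.581, -0.002], [0.581, -0.814, 0.001], [-0.001, -0.002, -1.0]]
wrist_force: [0.2, 0.2, -0.5]
finger_gap: 1.0
```

Emit:
move_arm --deltas '[[[0,0,0],[-3,4,0.5],-1],[[0,0,0],[-3,4,0.5],-1],[[0,0,0],[-2.5,3.4,0.4],-1],[[0,0,0],[-1.3,2,0.4],-1],[[0,0,0],[0,0,0.6],-1],[[0,0,0],[0,0,0],-1],[[0,0,0],[0,0,0],-1]]'

```text
clock: 29.25
tool_pos: [0.4374, -0.2878, 0.1693]
eef_rot: [[0.813, 0.582, -0.001], [0.582, -0.813, 0.0], [-0.0, -0.001, -1.0]]
wrist_force: [-0.3, 0.2, -0.2]
finger_gap: 1.001
```

```bash
python3 - <<'E'
from h import *
from workcell import bot
m=bot.camera_model('wrist');K,T=[np.array(m[k]) for k in('intrinsics','cam_to_world')];p,d=bot.camera('wrist')
cv2.imwrite('pics/w13.png',p[:,:,::-1]);W=pts(d,K,T)
mm=((np.hypot(W[...,0]-.439,W[...,1]+.288)<.03)&(W[...,2]>.006)&(W[...,2]<.03))
q=W[mm];print(len(q),cv2.minAreaRect(q[:,:2].astype(np.float32)*1000),np.percentile(q[:,2],[50,95]),np.median(q,0))
hsv=cv2.cvtColor(p,cv2.COLOR_RGB2HSV)
r=np.argwhere(mm).mean(0).astype(int);print(r)
v0,u0=r
b=np.zeros(mm.shape,np.uint8);b[v0-35:v0+35,u0-35:u0+35]=((hsv[...,1]<35)&(hsv[...,2]>120))[v0-35:v0+35,u0-35:u0+35]
c=max(cv2.findContours(b,0,1)[0],key=cv2.contourArea)[:,0];print("col",cv2.minAreaRect(ray(c,K,T,.011)[:,:2].astype(np.float32)*1000))
plan(bot,[.438,-.289,.012],-54.5)
E
```

```text
453 ((441.02392578125, -289.1996154785156), (30.2625675201416, 13.76792049407959), 35.48869323730469) [0.01226022 0.01414832] [ 0.44173651 -0.28846392  0.01226022]
[183 321]
col ((447.2864990234375, -282.4334716796875), (51.073143005371094, 66.37825775146484), 35.60171890258789)
t 29.30 pos [ 0.4375 -0.2879  0.1696] jaw -54.4 F [-0.4 -1.1 -0.2] gap 0.994 q6 1.94
turn rad [-0.      0.      0.0014] shift after turn cm [-0.02  0.11 15.76] shift no turn cm [-0.02  0.11 15.76]
```

View pics/w13.png

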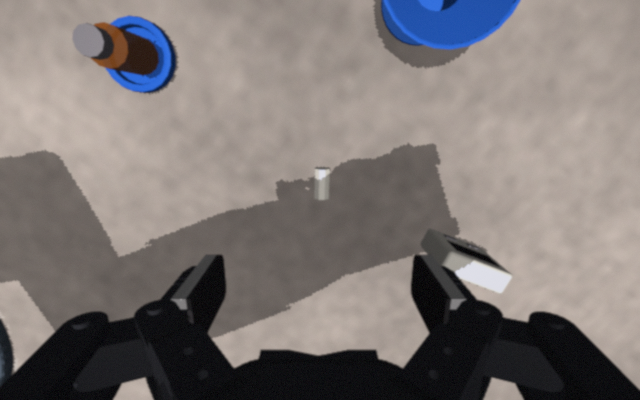

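Emit:
move_arm --deltas '[[[0,0,0],[0.14,0.23,3],-1],[[0,0,0],[0,0,4],-0.8],[[0,0,0],[0,0,4],-0.5],[[0,0,0],[0,0,2.5],-0.2],[[0,0,0],[0,0,1.5],0],[[0,0,0],[0,0,1],0],[[0,0,0],[0,0,0.5],0],[[0,0,0],[0,0,0],0]]'

```text
clock: 30.3
tool_pos: [0.4401, -0.29, 0.0048]
eef_rot: [[0.814, 0.581, 0.0], [0.581, -0.814, -0.0], [0.0, 0.001, -1.0]]
wrist_force: [0.2, 0.2, 0.2]
finger_gap: 0.5
```

```bash
python3 - <<'E'
from h import *
from workcell import bot
p,d=bot.camera('wrist')
cv2.imwrite('pics/w14.png',p[:,:,::-1])
plan(bot,[.440,-.289,.0035],-54.5)
E
```

```text
t 30.35 pos [ 0.4403 -0.2902  0.005 ] jaw -54.5 F [-0.9 -0.1  0.3] gap 0.499 q6 1.94
turn rad [ 0.0008 -0.0002  0.0002] shift after turn cm [ 0.05 -0.11  0.15] shift no turn cm [ 0.05 -0.11  0.15]
```

View pics/w14.png

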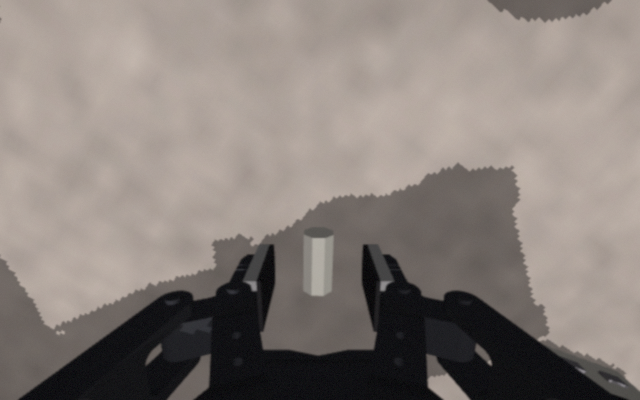

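The wrist view shows the bar (318,262) centred between the fingers.

Emit:
move_arm --deltas '[[[0,0,0],[0.05,0,0.1],0.3],[[0,0,0],[0,0,0],0.45],[[0,0,0],[0,0,0],0.6],[[0,0,0],[0,0,0],1],[[0,0,0],[0,0,0],1],[[0,0,0],[0,0,0],1],[[0,0,0],[0,0,0],1],[[0,0,0],[0,0,0],1]]'

```text
clock: 31.35
tool_pos: [0.4404, -0.2897, 0.0039]
eef_rot: [[0.814, 0.581, 0.0], [0.581, -0.814, -0.0], [0.0, 0.001, -1.0]]
wrist_force: [-0.6, 1.1, 5.1]
finger_gap: 0.138
```

Emit:
move_arm --deltas '[[[0,0,0],[0,0,-0.5],1],[[0,0,0],[0,0,-1.5],1],[[0,0,0],[0,0,-3],1],[[0,0,0],[0,0,-4],1],[[0,0,0],[0,0,-3],1],[[0,0,0],[0,0,-2],1],[[0,0,0],[0,0,0],1]]'

```text
clock: 32.22
tool_pos: [0.4412, -0.2902, 0.1457]
eef_rot: [[0.814, 0.581, 0.003], [0.581, -0.814, -0.002], [0.001, 0.004, -1.0]]
wrist_force: [-0.6, -0.7, 0.3]
finger_gap: 0.142
```

```bash
python3 - <<'E'
from h import *
from workcell import bot
p,d=bot.camera('wrist')
cv2.imwrite('pics/w15.png',p[:,:,::-1])
plan(bot,[.6175,-.2673,.10],-54.5)
E
```

```text
t 32.27 pos [ 0.4406 -0.2898  0.1443] jaw -54.5 F [ 0.  -1.2 -0.4] gap 0.136 q6 1.94
turn rad [ 0.0017 -0.0006  0.0002] shift after turn cm [15.71  8.44  4.43] shift no turn cm [15.7   8.43  4.46]
```

View pics/w15.png

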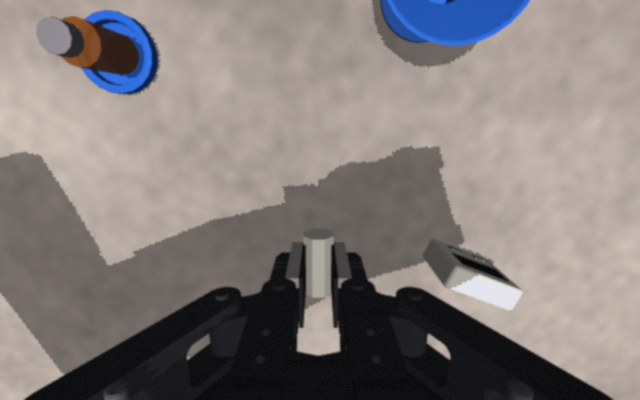

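Emit:
move_arm --deltas '[[[0,0,0],[1.5,0.8,0],1],[[0,0,0],[3.2,1.7,0],1],[[0,0,0],[4,2.1,0],1],[[0,0,0],[3.5,1.9,0],1],[[0,0,0],[2.5,1.4,0],1],[[0,0,0],[1,0.5,0],1],[[0,0,0],[0,0,0],1],[[0,0,0],[0,0,0],1]]'

```text
clock: 33.28
tool_pos: [0.616, -0.2668, 0.1433]
eef_rot: [[0.814, 0.581, -0.001], [0.581, -0.814, 0.0], [-0.001, -0.001, -1.0]]
wrist_force: [0.1, 0.5, 0.4]
finger_gap: 0.141
```

```bash
python3 - <<'E'
from h import *
from workcell import bot
plan(bot,[.6175,-.2673,.080],-54.5)
m=bot.camera_model('wrist');K,T=[np.array(m[k]) for k in('intrinsics','cam_to_world')];p,d=bot.camera('wrist')
cv2.imwrite('pics/w16.png',p[:,:,::-1]);W=pts(d,K,T)
print("cup wrist",bluearc(p,K,T,.075,.05,[.6175,-.2673]))
D0=np.load("top0.npz");print("cup top",bluearc(D0['p'],D0['K'],D0['T'],.075,.05,[.6175,-.2673]))
D0=np.load("scene0.npz");print("cup scene",bluearc(D0['p'],D0['K'],D0['T'],.075,.05,[.6175,-.2673]))
q=W[(np.hypot(W[...,0]-.6175,W[...,1]+.267)<.06)&(W[...,2]>.069)&(W[...,2]<.08)]
print(len(q),circ(q[:,:2],.048,[.6175,-.267]))
E
```

```text
t 33.27 pos [ 0.616  -0.2668  0.1433] jaw -54.5 F [0.1 0.5 0.4] gap 0.141 q6 2.11
turn rad [-0.0007  0.0007 -0.0002] shift after turn cm [0.09 0.12 6.33] shift no turn cm [0.1  0.13 6.33]
cup wrist ((array([ 0.61840317, -0.26608562]), np.float64(0.001694601585395369)), 308)
cup top ((array([ 0.61638443, -0.26514918]), np.float64(0.002725590981675407)), 110)
cup scene ((array([ 0.61995932, -0.2682083 ]), np.float64(0.0025666406067941837)), 84)
3536 (array([ 0.61816779, -0.26654876]), np.float64(0.003184601533077524))
```

View pics/w16.png

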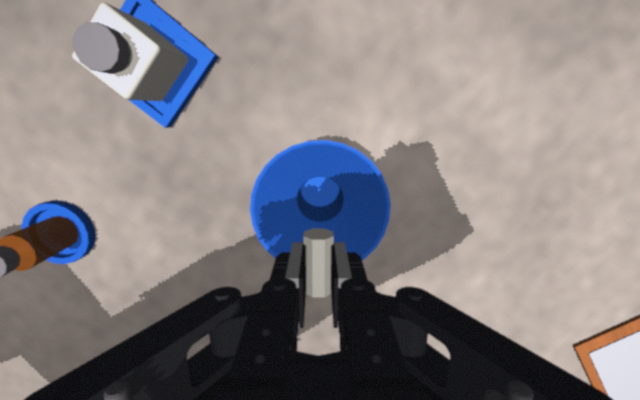

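Emit:
move_arm --deltas '[[[0,0,0],[0.18,0.1,1],1],[[0,0,0],[0,0,2],1],[[0,0,0],[0,0,2],1],[[0,0,0],[0,0,0.9],1],[[0,0,0],[0,0,0.4],1],[[0,0,0],[0,0,0],1],[[0,0,0],[0,0,0],1]]'

```text
clock: 34.2
tool_pos: [0.6193, -0.2668, 0.0813]
eef_rot: [[0.814, 0.581, 0.001], [0.581, -0.814, -0.001], [0.0, 0.001, -1.0]]
wrist_force: [0.6, -0.3, -0.9]
finger_gap: 0.14
```

Emit:
move_arm --deltas '[[[0,0,0],[0,0,0],0.4],[[0,0,0],[0,0,0],0.2],[[0,0,0],[0,0,0],0.2],[[0,0,0],[0,0,0],0.2],[[0,0,0],[0,0,-2],0.2],[[0,0,0],[0,0,-4],0],[[0,0,0],[0,0,-5],-0.5],[[0,0,0],[0,0,0],-0.5]]'

```text
clock: 35.2
tool_pos: [0.6209, -0.2674, 0.1951]
eef_rot: [[0.814, 0.581, 0.007], [0.581, -0.814, -0.003], [0.004, 0.006, -1.0]]
wrist_force: [1.3, 0.1, -0.1]
finger_gap: 0.749
```

```bash
python3 - <<'E'
from h import *
from workcell import bot
plan(bot,[.6175,-.2673,.080],-54.5)
p,d=bot.camera('wrist')
cv2.imwrite('pics/w17.png',p[:,:,::-1])
E
```

```text
t 35.20 pos [ 0.6209 -0.2674  0.1951] jaw -54.5 F [ 1.3  0.1 -0.1] gap 0.749 q6 2.12
turn rad [ 0.0064 -0.0038  0.0002] shift after turn cm [-0.27 -0.2  11.51] shift no turn cm [-0.32 -0.28 11.51]
```

View pics/w17.png

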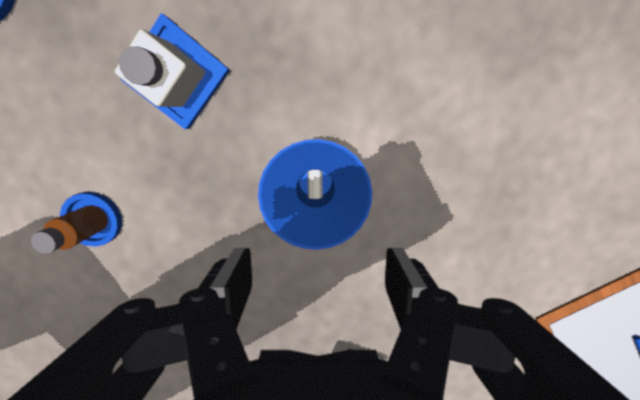

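The bar lies in the cup's well (315,184). I'll back the arm off and do a final check.

Emit:
move_arm --deltas '[[[0,0,0],[0,0,-3],-0.5],[[0,0,0],[-2.5,-3.5,0],-0.5],[[0,0,0],[-2.5,-3.5,0],-0.5],[[0,0,0],[-2.5,-3.5,0],-0.5],[[0,0,0],[-2.5,-3.5,0],-0.5],[[0,0,0],[-2,-3,0],-0.5],[[0,0,0],[0,0,0],-0.5],[[0,0,0],[0,0,0],-0.5]]'

```text
clock: 36.25
tool_pos: [0.4228, -0.198, 0.2201]
eef_rot: [[0.814, 0.581, -0.0], [0.581, -0.814, -0.0], [-0.0, 0.0, -1.0]]
wrist_force: [0.6, -0.2, -0.7]
finger_gap: 0.752
```

```bash
python3 - <<'E'
from h import *
from workcell import bot
s=bot.read_state();print(np.round(s["tool_pos"],3),s["clock"],np.round(s["joint_velocities"],3))
p,d=bot.camera('top');m=bot.camera_model('top');K,T=[np.array(m[k]) for k in('intrinsics','cam_to_world')];W=pts(d,K,T)
cv2.imwrite('pics/t18.png',p[:,:,::-1])
p2,_=bot.camera('scene');cv2.imwrite('pics/s18.png',cv2.resize(p2[100:300,130:430],None,fx=2.6,fy=2.6,interpolation=cv2.INTER_CUBIC)[:,:,::-1])
q=W[(np.hypot(W[...,0]-.618,W[...,1]+.267)<.016)];print("cup well z pct",np.nanpercentile(q[:,2],[5,50,95]).round(4))
W0=pts(*[np.load("top0.npz")[k] for k in "dKT"]);q=W0[(np.hypot(W0[...,0]-.618,W0[...,1]+.267)<.016)];print("before",np.nanpercentile(q[:,2],[5,50,95]).round(4))
for n,c,r in (("jar",(.590,.104),.025),("bottle cap",(.6255,-.094),.010),("vial cap",(.4395,-.089),.007),("timer",(.46,-.442),.01),("tipbox",(.76,-.02),.03)):
    mm=(np.hypot(W[...,0]-c[0],W[...,1]-c[1])<r);print(n,"z",np.nanmedian(W[...,2][mm]).round(4))
for n,c,zz in (("timer",(.46,-.442),.05),):
    for w in (W0,W):
        q=w[(np.hypot(w[...,0]-c[0],w[...,1]-c[1])<.06)&(w[...,2]>zz)&(w[...,2]<.07)];print(n,q.mean(0).round(4))
D=(abs(W[...,2]-W0[...,2])>.02).astype(np.uint8)[100:135,270:335];print("tipbox changed px",D.sum())
E
```

```text
[ 0.423 -0.198  0.22 ] 36.25 [-0.001  0.018  0.019  0.001  0.001 -0.   ]
cup well z pct [0.0043 0.0178 0.0221]
before [0.0027 0.0056 0.009 ]
jar z 0.0616
bottle cap z 0.0761
vial cap z 0.0714
timer z nan
tipbox z 0.0529
timer [ 0.4606 -0.442   0.0589]
timer [nan nan nan]
tipbox changed px 0
  return np.nanmean(a, axis, out=out, keepdims=keepdims)
<stdin>:13: RuntimeWarning: Mean of empty slice.
  ret = um.true_divide(
```

View pics/t18.png

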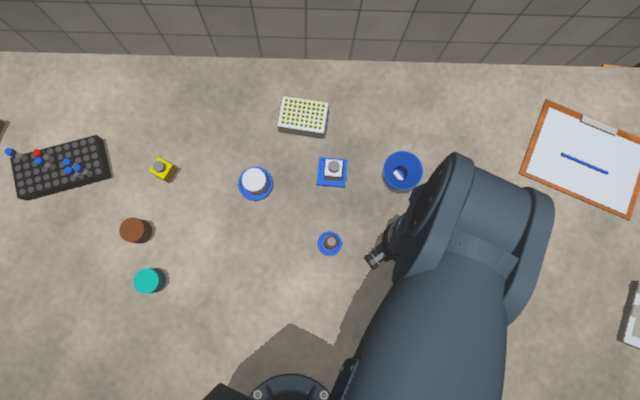

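View pics/s18.png

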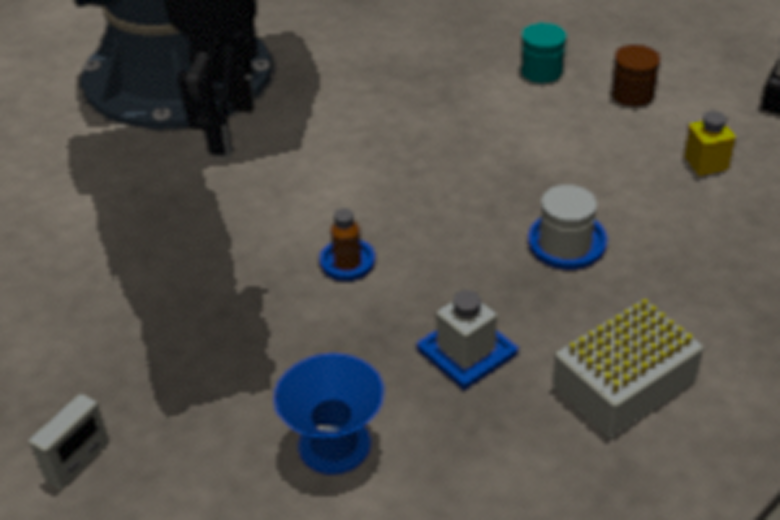

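The final views show:
- jar (255,182), bottle (333,170) and vial (330,242) upright in their wells
- bar in the cup's well (398,174)
- tip box unmoved
- timer standing in the scene view

Handing in.

```bash
python3 -c "
from workcell import bot
print(bot.close_job())"
```

```text
the job is handed in; nothing more can be done
None
```

I placed the jar, the square bottle and the slim vial, in that order, each upright in its matching blue holder. I then released the stir bar over the funnel, and it lies in the mixing cup's well. The job was handed in at about 36 s on the robot's clock.

**Checks that agreed:**
- **Jar and vial:** both touched down at the height expected for a 4 mm well floor. In the last picture their tops measured 61.6 mm and 71.4 mm, against the expected 62 mm and 72 mm.
- **Stir bar:** the wrist and top views both show it in the cup's well, about 12 mm above the well's earlier reading.
- **Tip box:** its depth picture did not change. The look-alikes stand where they were.

**Checks that disagreed or failed:**
- **Bottle height:** it sits about 3 mm higher than your dimensions imply, with its cap at about 76.5 mm instead of 74 mm. The floor of that holder measured about 7 mm above the bench in three views taken before the bottle went in, instead of 4 mm. The bottle is resting on that floor, but I could not tell whether the holder is made that way or has a flat blue insert in it. The bottle was pressed down with up to 23 N before I noticed the early contact, and it was released at about 11 N.
- **Timer:** the arm hid it in the last top view, so I could not measure its position again. The scene view shows it standing, and the arm never went near it.

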